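# Gang shelf battens in the marking-out jig

## Task

The shelf battens are to be marked out as a gang: open the jig's toggle clamp and slacken the wing knob of the side stop (never force the stop along while its knob is tight), then lay every batten flat on the bed, side by side, each with one end butted against the end fence. Slide the side stop up so that the battens sit tight together between it and the fixed fence, tighten its knob fully, and only then swing the clamp lever fully down to hold them. Do not tip over the mug.

Things in the scene. Friction and masses are not known exactly. Their poses are not given: they have to be found in the camera images.
- jig: Marking-out jig, fixed on the worktop; position and yaw vary. Origin on the worktop; x points away from the robot, along the battens' direction, y to the robot's left, z up. Plywood board 18 mm thick, x -145 to 145 mm, y -170 to 150 mm; its top is the bed. A wooden end fence across the far end, a fixed fence along the left, a sliding stop on the right, and a toggle clamp behind the end fence.
- end_fence (a point): Point on the bed, at the foot of the end fence's near face: jig (35, 0, 18) mm; axes as the jig's. The fence is a bar along y, 18 mm thick, 22 mm high above the bed. A batten butted on it has its centre 75 mm nearer the robot (jig x = -40 mm).
- fixed_fence (a point): Point on the bed at the foot of the fixed fence's inner face, at its middle: jig (-40, 120, 18) mm; axes as the jig's. The fence is a bar along x, 150 mm long, 20 mm thick, 22 mm high above the bed. A batten against it has its centre 15 mm to the right (jig y = 105 mm).
- clamp_hinge (a point): Hinge point of the toggle clamp's handle: jig (89, 58, 64) mm; axes as the jig's; the hinge axis is y. The clamp stands on a block at jig x 63 to 129 mm, y 33 to 83 mm.
- clamp_lever (a joint): Handle of the toggle clamp. 0 = shut: the handle lies level, pointing away from the robot, and the arm's crossbar bears on the battens. It grows as the handle is lifted up and towards the robot, to 1.25 rad = fully open (handle nearly upright, arm swung up nearly upright). Stiff hinge: it stays where it is left; moving it takes about 4 N at the grip.
- clamp_grip (a point): Middle of the clamp handle's black grip, a bar 84 mm long, 16 mm wide (along the jig's y) and 14 mm deep; 82 mm from the hinge, at jig (171, 58, 68) mm when shut. It can be pinched from above across its width and led round the hinge, the fingers pointing down throughout.
- clamp_bar (a point): Middle of the rubber underside of the clamp arm's wooden crossbar, 118 mm long along the jig's y, 24 mm wide, 18 mm thick. Shut, it bears on the battens at jig (-30, 58, 48) mm. Open, arm and bar stand upright over the end fence, jig x 45 to 80 mm, y -1 to 117 mm, up to z = 175 mm.
- stop (a joint): Travel of the side stop along the jig's y towards the fixed fence, 0 (fully out) to 0.215 m. The clear width between stop and fixed fence is 235 mm minus this value. Its friction is about 2 N.
- stop_face (a point): Sliding side stop: a wooden block 130 mm along x, 50 mm along y, its top 22 mm above the bed. This point lies on the bed at the middle of the face that meets the battens; axes as the jig's; the block lies at y = -50 to 0 mm from it. A batten against it has its centre at y = +15 mm.
- stop_knob (a joint): Wing knob on top of the side stop, on an upright axis: 0 = slack, grows clockwise seen from above to 1.3 rad = tight. At 0 its wing lies along the jig's x. Stiff: it stays where it is left. When slack, the stop can be slid by holding the wing.
- knob_grip (a point): Point on the knob's axis at the height to grip its black wing (46 mm long, 12 mm thick, 23 mm high, top 11 mm above this point). It lies 40 mm nearer the robot than stop_face, 30 mm outside that face, and 55 mm above the bed.
- mug: White mug with a handle, 80 mm across, 90 mm tall, a bystander. Origin at the centre of its foot.
- batten1: Loose shelf batten of pale wood, 150 mm long (its x axis), 30 mm wide and 30 mm high; origin at its very centre; any of its long faces may be down. Two to four such battens are present; None if absent. All battens are alike.
- batten2: Loose shelf batten of pale wood, 150 mm long (its x axis), 30 mm wide and 30 mm high; origin at its very centre; any of its long faces may be down. Two to four such battens are present; None if absent.
- batten3: Loose shelf batten of pale wood, 150 mm long (its x axis), 30 mm wide and 30 mm high; origin at its very centre; any of its long faces may be down. Two to four such battens are present; None if absent.
- batten4: Loose shelf batten of pale wood, 150 mm long (its x axis), 30 mm wide and 30 mm high; origin at its very centre; any of its long faces may be down. Two to four such battens are present; None if absent.

How it is judged:
By the outcome, as a careful person would: the job done as asked, in the order asked, and still so for the second after the job is handed in, with the robot touching nothing.
Of batten1, batten2, batten3, batten4 only 2 to 4 are there at a start; the rules pass over those that are not, and their reading is None.
At some moment in a run one of batten1, batten2, batten3, batten4 may be knocked a few centimetres aside while the robot is not near it.
Once in a run the grip may slacken for a moment while it holds something.
It also fails if it takes over 210 s, if anything falls off the work surface, if the arm or the gripper's body presses on something with over 40 N, if the wrist force passes 120 N, or if a joint passes its speed limit or range.

## Robot

A 6-joint arm with a two-finger parallel gripper is mounted at the origin on the work surface. World frame = base frame: x ahead of the robot, y to its left, z up, the work surface at z = 0. Lengths are in m, angles in rad, forces in N, time in s.
With the tool pointing down it reaches from about 0.375 to 0.9 m from the base axis. Payload 3.1 kg.
Tool frame: the origin (TCP) lies at the very end of the fingers, on their centre line; the grasp point (between the pads) lies robot.tcp_to_grasp behind it (robot.tcp_to_grasp is the distance from the TCP to the grasp point, in m); z points along the fingers, y is the direction in which the jaws open and shut (so a half turn about z gives the same grasp; the last joint's range is limited). The gripper opens to 85 mm and grips with 20 to 120 N. Pads are 22 mm wide; open, the fingers measure 114 mm over their backs; the gripper's body (76 mm by 85 mm) begins 54 mm behind the grasp point. The pads swing forward as they close: fully open they stand 13 mm farther back than shut.
Start: joints at [0.922, 0.527, 1.433, -0, 1.181, -0.178], TCP at [0.283, 0.557, 0.231] pointing down, gripper open.
Joint ranges: [-3.08, 3.08], [-0.75, 2.2], [0.22, 2.44], [-1.43, 4.57], [0, 2.65], [-2.85, 2.85]. Speed limits (rad/s): [2.79, 2.79, 3.14, 3.14, 3.14, 3.14].

## Interface

Orientations are given as a 3x3 rotation matrix whose columns are the frame's x, y, z axes.
In Python, from station import robot gives the robot as it stands.
- The arm moves only by the tool send_rows, never from a script. Its argument "commands" is a list of rows, each a list of 7 numbers: the turn, a rotation vector about the tool's x, y, z in units of 10 degrees (1.0 is 10 degrees), then the shift along the tool's x, y, z in mm, then the closure, from -1 (fully open) to 1 (shut). In form: [[ax, ay, az, x, y, z, gripper], ...]. A call has 1 to 12 rows; each row is the pose to reach, as a shift and turn from the pose commanded when the call began, along the tool's axes at that moment; what a row does not reach only later rows make up. A row lasts 1/8 s, in which the tool goes at most 62.5 mm and 10.7 degrees, less where a joint would pass 70% of its speed; a pose out of reach is approached as far as the arm can. A call with a gripper value outside its range is refused whole. The fingers move at their own pace and stop on an object; the grip force is fixed at half the most. Time passes only in rows, so rows that repeat a pose let the fingers close. It gives the time, the measured TCP pose, the force and the opening at its end, in the units of the state.
- robot.read_state(): the state, without advancing time (a new reading comes with each control period).
- robot.capture(name): name is "scene" or "top"; returns a dict with "color" (400x640x3 uint8, blue, green, red), "fx", "fy", "cx", "cy" (pixels), "camera_from_world" (4x4, takes a point from world to camera coordinates). Camera axes: x right, y up, looking along -z (the intrinsics and any distortion apply to the point x, -y, -z); pixel columns grow to the right and rows downward; lengths in m; the calibration is good to about 2 mm. A picture is of the moment at which its call begins. There is no depth.
- robot.finish_job(): hands the job in, once; it reports no verdict.
Trained networks look in a picture, given as the dict that the camera call returned (one of the last four; its "shot" number tells which), for a name from the list of things; names that differ only in an ending like _2 or _b are one class to them, and where a whole thing is asked for, a point or a joint stands for the part that bears it (a point fixed in the world has none). Each returns a list of dicts, best first, with "confidence" (0 to 1); they miss things now and then, are a little off and sometimes report something else, mostly with a low value. They report only what shows in the picture. A call takes as long as a camera call.
- robot.spot_in(picture, thing): "box" ([centre column, centre row, width, height] in pixels, round what is visible of it).
- robot.place_of(picture, thing): "location" ([row, column] in pixels: a listed point, or the origin of a listed thing).
The state is a dict: "time_s": time; "qpos": joint angles; "joint_vel": joint speeds; "tau": joint torques, N m; "eef_pos": TCP position; "tcp_rot": TCP orientation; "contact_force": force on the tool from outside, world axes, zero at the start; "ft_torque": the same for the moment, N m; "gripper_width": opening from 0.0 (shut) to 1.0 (fully open).
Only numpy, scipy, OpenCV 4.12 (cv2) and the standard library are available. Lean on these libraries where they do the work, as an engineer would, in place of code of your own. Each camera call takes 0.05 s, during which the arm holds its last target.

## Working session

There is one attempt and no reset: what is moved stays moved. The work goes in short steps, Python scripts to look and compute and a tool call to move; the robot and the scene stay as the last step left them, time stands still between calls to the robot, and variables do not carry over. Pictures are saved under pics/ and viewed, and the job is handed in when it is done.

Besides the shell and the picture viewer there is one more tool, called in YAML: its name, and indented under it one key for each argument. send_rows: Moves the arm, as the interface text tells. Its arguments: {"type":"object","properties":{"commands":{"type":"array"}},"required":["commands"]}

```bash
mkdir -p pics; ls; cat > h.py <<'E'
import numpy as np, cv2
from station import robot
def cap(name,fn=None):
    p=robot.capture(name)
    if fn: cv2.imwrite('pics/'+fn,p['color'])
    return p
def ray(p,u,v):
    T=np.array(p['camera_from_world']);R=T[:3,:3];o=-R.T@T[:3,3]
    d=R.T@np.array([(u-p['cx'])/p['fx'],-(v-p['cy'])/p['fy'],-1.]);return o,d
def px2w(p,u,v,z):
    o,d=ray(p,u,v);return o+d*(z-o[2])/d[2]
def w2px(p,X):
    T=np.array(p['camera_from_world']);c=T[:3,:3]@np.array(X)+T[:3,3]
    return np.array([p['cx']+p['fx']*c[0]/-c[2],p['cy']+p['fy']*c[1]/c[2]])
E
python3 - <<'E'
from h import *
s=robot.read_state();print({k:np.round(v,3) for k,v in s.items()}); print(robot.tcp_to_grasp)
for n in('top','scene'):
    p=cap(n,n+'0.png');print(n,{k:p[k] for k in p if k!='color'})
    for t in['end_fence','fixed_fence','clamp_hinge','clamp_grip','clamp_bar','stop_face','knob_grip','mug','batten1','jig']:
        print(t,[(np.round(x['location']),round(x['confidence'],2)) for x in robot.place_of(p,t)])
E
```

```text
pics
{'time_s': np.float64(0.0), 'qpos': array([ 0.922,  0.528,  1.434, -0.   ,  1.181, -0.179]), 'joint_vel': array([ 0.001, -0.   ,  0.   , -0.002, -0.001, -0.   ]), 'tau': array([ 1.0000e-03, -4.4234e+01, -1.7803e+01, -0.0000e+00,  8.0000e-03,
        0.0000e+00]), 'eef_pos': array([0.282, 0.557, 0.23 ]), 'tcp_rot': array([[-0.892,  0.453, -0.001],
       [ 0.453,  0.892, -0.002],
       [ 0.   , -0.002, -1.   ]]), 'contact_force': array([1.102, 0.084, 0.321]), 'ft_torque': array([ 0.03 , -0.02 , -0.043]), 'gripper_width': np.float64(1.002)}
0.0187
top {'fx': 514.1847120058952, 'fy': 514.1847120058952, 'cx': 312.6119831134242, 'cy': 203.20926778068662, 'camera_from_world': array([[ 0.01783702, -0.99979952, -0.00909699, -0.01431901],
       [ 0.99365914,  0.01671583,  0.11118495, -0.54852176],
       [-0.1110106 , -0.01102251,  0.99375809, -1.59258713],
       [ 0.        ,  0.        ,  0.        ,  1.        ]]), 'shot': 1}
end_fence [(array([206., 314.]), 0.97)]
fixed_fence [(array([227., 275.]), 0.9)]
clamp_hinge [(array([185., 297.]), 0.85), (array([233., 339.]), 0.51), (array
[... 453 characters left out ...]
87, 'camera_from_world': array([[ 0.78992856,  0.61317963, -0.00485992, -0.42669443],
       [-0.38415002,  0.50102764,  0.77549988,  0.1659974 ],
       [ 0.47795568, -0.61072256,  0.63132901, -1.30172668],
       [ 0.        ,  0.        ,  0.        ,  1.        ]]), 'shot': 2}
end_fence [(array([210., 306.]), 0.89)]
fixed_fence [(array([181., 315.]), 0.59)]
clamp_hinge [(array([197., 335.]), 0.56)]
clamp_grip [(array([210., 364.]), 0.77)]
clamp_bar [(array([183., 302.]), 0.73)]
stop_face [(array([214., 264.]), 0.89)]
knob_grip [(array([196., 245.]), 0.5)]
mug [(array([191., 410.]), 0.69)]
batten1 [(array([161., 340.]), 0.91), (array([143., 353.]), 0.69)]
jig [(array([211., 296.]), 0.62)]
```

```bash
python3 - <<'E'
import cv2
t=cv2.imread('pics/top0.png');cv2.imwrite('pics/top0c.png',cv2.resize(t[130:300,140:400],None,fx=3,fy=3,interpolation=cv2.INTER_CUBIC))
t=cv2.imread('pics/scene0.png');cv2.imwrite('pics/scene0c.png',cv2.resize(t[100:300,190:450],None,fx=3,fy=3,interpolation=cv2.INTER_CUBIC))
E
```

```text
(no output)
```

View pics/top0.png

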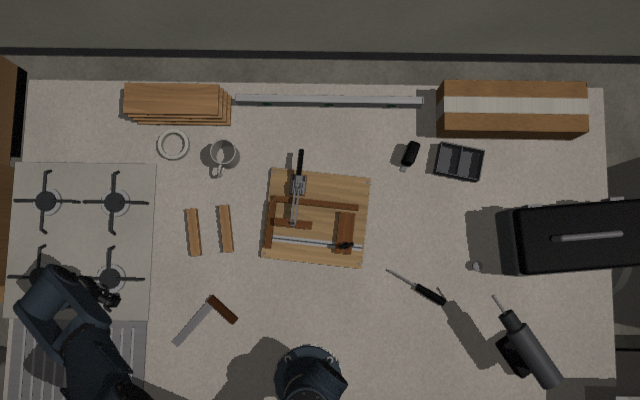

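View pics/top0c.png

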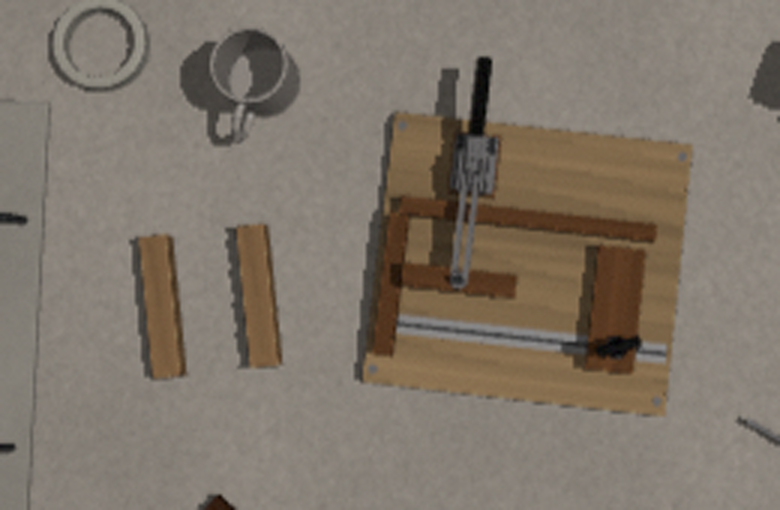

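View pics/scene0c.png

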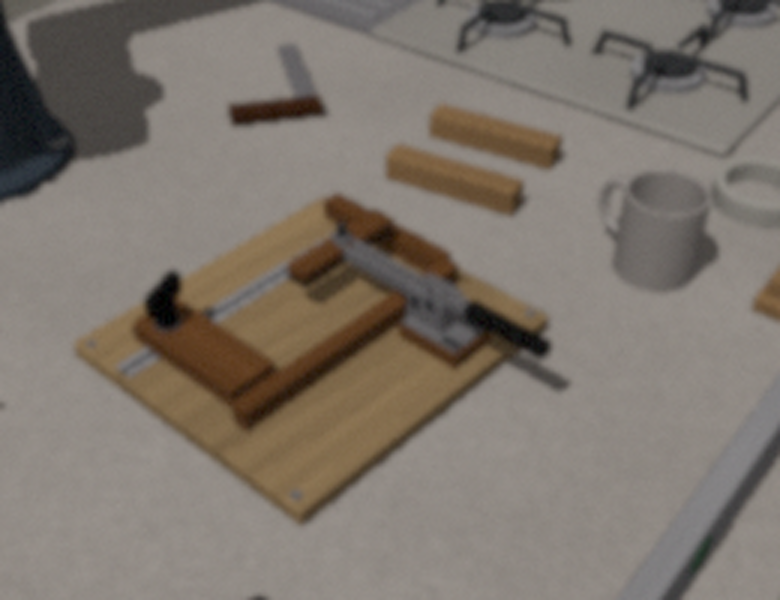

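```bash
cat > fit.py <<'E'
from h import *
from scipy.optimize import least_squares
import pickle
def jig2w(q,P):
    c,s=np.cos(q[2]),np.sin(q[2]);P=np.array(P)
    return np.array([q[0]+c*P[0]-s*P[1],q[1]+s*P[0]+c*P[1],P[2]])
E
python3 - <<'E'
from fit import *
pt=cap('top');ps=cap('scene')
C=[[.145,.15,.018],[.145,-.17,.018],[-.145,-.17,.018],[-.145,.15,.018]]
ct=np.array([[390,112],[692,146],[664,413],[362,381]])/3+[140,130]-0.33
cs=np.array([[548,322],[300,519],[78,348],[332,196]])/3+[190,100]-0.33
obs=[(pt,P,u,'t') for P,u in zip(C,ct)]+[(ps,P,u,'s') for P,u in zip(C,cs)]
names={'end_fence':[.035,0,.018],'fixed_fence':[-.04,.12,.018],'clamp_hinge':[.089,.058,.064],'clamp_grip':[.171,.058,.068]}
for k,p in(('t',pt),('s',ps)):
    for n,P in names.items():
        r=robot.place_of(p,n)
        if r: obs.append((p,P,np.array(r[0]['location'])[::-1],k+n))
f=lambda q:np.concatenate([w2px(p,jig2w(q,P))-u for p,P,u,_ in obs])
for sel in('t','s',''):
    o2=[o for o in obs if o[3].startswith(sel)]
    r=least_squares(lambda q:np.concatenate([w2px(p,jig2w(q,P))-u for p,P,u,_ in o2]),[.55,0,0],loss='soft_l1')
    print(sel,np.round(r.x,4));
    for o,e in zip(o2,r.fun.reshape(-1,2)):print(o[3],np.round(e,1))
q=r.x
np.save('q.npy',q)
for p in(pt,ps):
  for n in('mug','batten1','stop_face','knob_grip'):
    z={'mug':0,'batten1':.015,'stop_face':.018,'knob_grip':.073}[n]
    for x in robot.place_of(p,n):
        w=px2w(p,x['location'][1],x['location'][0],z);d=w[:2]-q[:2];c,s=np.cos(q[2]),np.sin(q[2])
        print(n,np.round(w,3),'jig',np.round([c*d[0]+s*d[1],-s*d[0]+c*d[1]],3),round(x['confidence'],2))
E
```

```text
t [ 0.5085 -0.0053 -0.0949]
t [ 1.5 -0.7]
t [ 0.2 -1.1]
t [0.2 0.8]
t [-0.3 -0.1]
tend_fence [ 0.1 -0.5]
tfixed_fence [-0.8  1.2]
tclamp_hinge [0.4 0.8]
tclamp_grip [-1.3 -0.2]
s [ 0.5077 -0.007  -0.0938]
s [ 1.2 -2. ]
s [ 0.6 -1.3]
s [-2.1 -1.7]
s [-2.6 -0.3]
send_fence [-0.1  2.7]
sfixed_fence [0.7 0. ]
sclamp_hinge [2.  1.2]
sclamp_grip [-1.9  1.7]
 [ 0.508  -0.0058 -0.096 ]
t [ 1.7 -0.6]
t [ 0.4 -0.9]
t [0.3 1. ]
t [-0.2 -0. ]
s [ 1.6 -2. ]
s [ 0.8 -1.6]
s [-1.6 -2. ]
s [-2.2 -0.4]
tend_fence [ 0.3 -0.3]
tfixed_fence [-0.6  1.3]
tclamp_hinge [0.6 0.9]
tclamp_grip [-1.1 -0.1]
send_fence [0.2 2.5]
sfixed_fence [ 1.1 -0.1]
sclamp_hinge [2.3 1.1]
sclamp_grip [-1.6  1.6]
mug [0.685 0.281 0.   ] jig [0.149 0.302] 0.86
batten1 [0.452 0.272 0.015] jig [-0.082  0.271] 0.73
batten1 [0.46  0.366 0.015] jig [-0.084  0.365] 0.69
stop_face [ 0.46  -0.091  0.018] jig [-0.04  -0.089] 0.76
knob_grip [ 0.411 -0.108  0.073] jig [-0.087 -0.111] 0.54
mug [0.709 0.256 0.   ] jig [0.175 0.28 ] 0.9
batten1 [0.465 0.26  0.015] jig [-0.068  0.261] 0.86
batten1 [0.443 0.376 0.015] jig [-0.101  0.374] 0.8
stop_face [ 0.455 -0.088  0.018] jig [-0.045 -0.087] 0.86
stop_face [ 0.359 -0.061  0.018] jig [-0.143 -0.069] 0.41
knob_grip [ 0.421 -0.109  0.073] jig [-0.077 -0.111] 0.44
```

```bash
cat > ov.py <<'E'
from fit import *
def box(x0,x1,y0,y1,z): return [[x0,y0,z],[x1,y0,z],[x1,y1,z],[x0,y1,z]]
def overlay(p,q,items,fn,crop,k=4):
    x0,x1,y0,y1=crop
    im=cv2.resize(p['color'][y0:y1,x0:x1],None,fx=k,fy=k,interpolation=cv2.INTER_CUBIC)
    im=cv2.convertScaleAbs(im,alpha=1.4)
    for P,col in items:
        u=np.array([(w2px(p,jig2w(q,a))+.5-[x0,y0])*k for a in P])
        cv2.polylines(im,[np.int32(u*8)],True,col,1,cv2.LINE_AA,3)
    cv2.imwrite('pics/'+fn,im)
E
python3 - <<'E'
from ov import *
q=np.load('q.npy');G=(0,255,0)
I=[(box(-.145,.145,-.17,.15,.018),G),(box(-.115,.035,.12,.14,.04),(255,0,0)),(box(.035,.053,-.14,.14,.04),(255,0,255)),(box(.063,.129,.033,.083,.018),(0,255,255)),(box(.129,.213,.05,.066,.075),(0,0,255)),(box(-.105,.025,-.14,-.09,.04),(255,255,0)),(box(-.042,-.018,-.001,.117,.066),(0,255,255))]
p=cap('top');overlay(p,q,I,'ovt.png',(245,385,140,275),5)
p=cap('scene');overlay(p,q,I,'ovs.png',(205,385,155,285),4)
E
```

```text
(no output)
```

View pics/ovt.png

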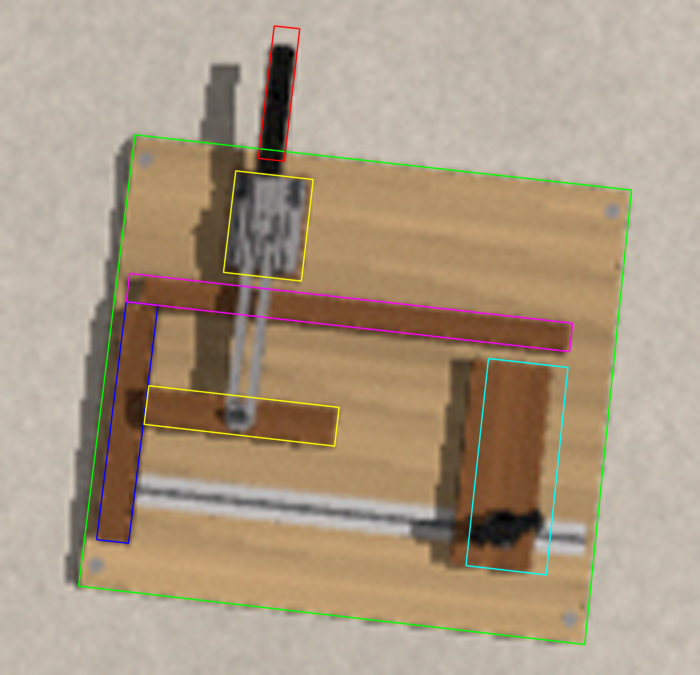

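View pics/ovs.png

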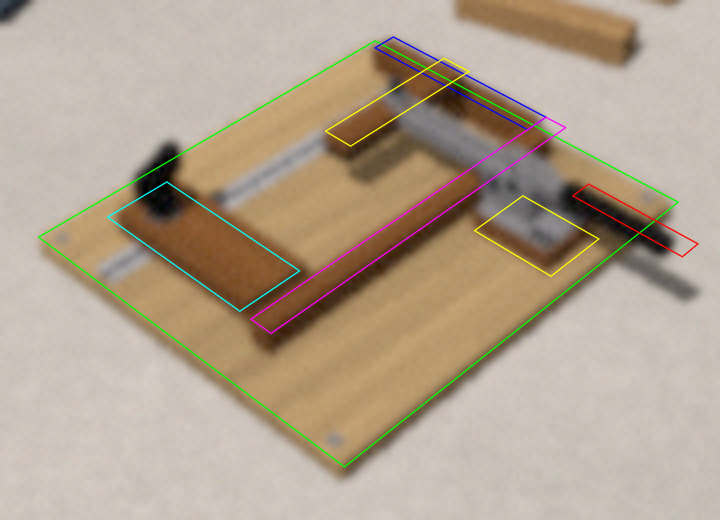

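```bash
cat > go.py <<'E'
from fit import *
import sys
def rel(pos,psi,s=None,verbose=True):
    """tool-frame delta (az units, x,y,z mm) from measured pose to TCP pos, tool-y yaw psi"""
    s=s or robot.read_state();R=np.array(s['tcp_rot']);p=np.array(s['eef_pos'])
    d=R.T@(np.array(pos)-p)*1000
    cur=np.arctan2(R[1,1],R[0,1]);a=-(psi-cur);a=(a+np.pi)%(2*np.pi)-np.pi
    return np.round([np.degrees(a)/10,*d],2)
q=np.load('q.npy')
def jr(P,dpsi=0,s=None): # TCP target in jig coords (m), tool y along jig y + dpsi (ccw)
    return rel(jig2w(q,P),np.pi/2+q[2]+dpsi,s)
def w2jig(w):
    d=np.array(w[:2])-q[:2];c,s=np.cos(q[2]),np.sin(q[2]);return np.array([c*d[0]+s*d[1],-s*d[0]+c*d[1],w[2]])
def st():
    s=robot.read_state();R=np.array(s['tcp_rot'])
    print('t',round(s['time_s'],2),'pos',np.round(s['eef_pos'],4),'jig',np.round(w2jig(s['eef_pos'])*1000,1),'psi-jig',round(np.degrees(np.arctan2(R[1,1],R[0,1])-np.pi/2-q[2]),1),'F',np.round(s['contact_force'],1),'w',round(s['gripper_width'],3),'q6',round(s['qpos'][5],2))
    return s
E
python3 - <<'E'
from go import *
st();print(jr([.171,.058,.16]),jr([.171,.058,.049]))
E
```

```text
t 2.1 pos [0.2829 0.5573 0.2313] jig [-278.1  538.9  231.3] psi-jig -21.4 F [ 0.6  0.2 -0.1] w 1.001 q6 -0.18
[  -2.14 -593.67 -283.67   71.25] [  -2.14 -593.67 -283.67  182.25]
```

send_rows:
  commands:
    - [0, 0, 0, -300, -140, 0, -1]
    - [0, 0, 0, -300, -140, 0, -1]
    - [0, 0, 0, -300, -140, 0, -1]
    - [0, 0, 0, -300, -140, 0, -1]
    - [0, 0, 0, -300, -140, 0, -1]
    - [0, 0, 0, -300, -140, 0, -1]
    - [0, 0, -2.14, -594, -284, 71, -1]
    - [0, 0, -2.14, -594, -284, 71, -1]
    - [0, 0, -2.14, -594, -284, 71, -1]
    - [0, 0, -2.14, -594, -284, 71, -1]
    - [0, 0, -2.14, -594, -284, 71, -1]
    - [0, 0, -2.14, -594, -284, 71, -1]

```text
time_s: 3.6
eef_pos: [0.6853, 0.0329, 0.1592]
tcp_rot: [[-0.995, 0.098, -0.0], [0.098, 0.995, 0.0], [0.0, 0.0, -1.0]]
contact_force: [-0.4, 0.4, -1.6]
gripper_width: 0.997
```

```bash
python3 - <<'E'
from go import *
from ov import *
st();print(jr([.171,.058,.049]))
p=cap('top');overlay(p,q,[(box(.129,.213,.05,.066,.075),(0,0,255))],'a1.png',(220,400,100,275),4)
p=cap('scene');overlay(p,q,[],'a1s.png',(225,425,110,285),4)
E
```

```text
t 3.6 pos [0.6853 0.0329 0.1592] jig [172.8  55.5 159.2] psi-jig -0.1 F [-0.4  0.4 -1.6] w 0.997 q6 -1.59
[-1.0000e-02  1.7400e+00  2.4600e+00  1.1018e+02]
```

View pics/a1s.png

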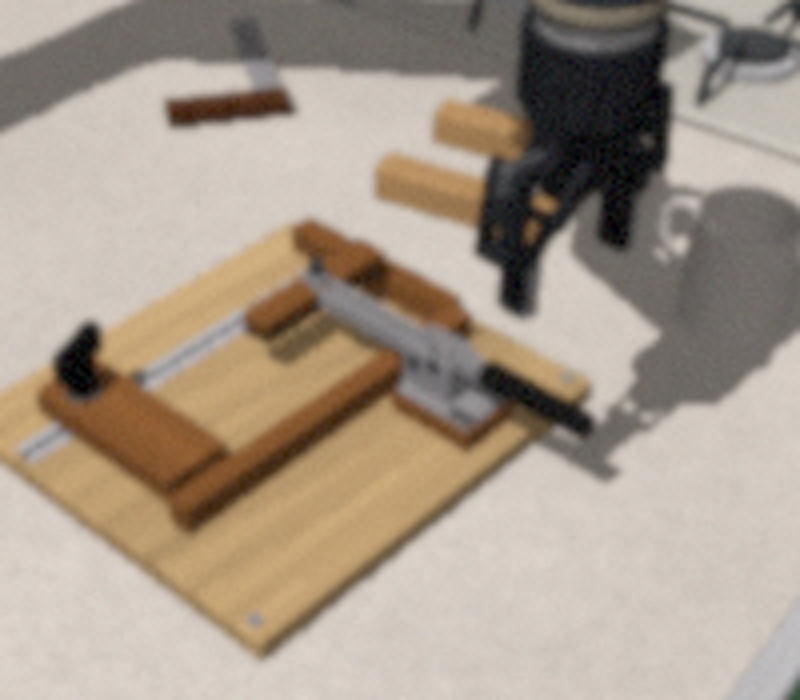

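View pics/a1.png

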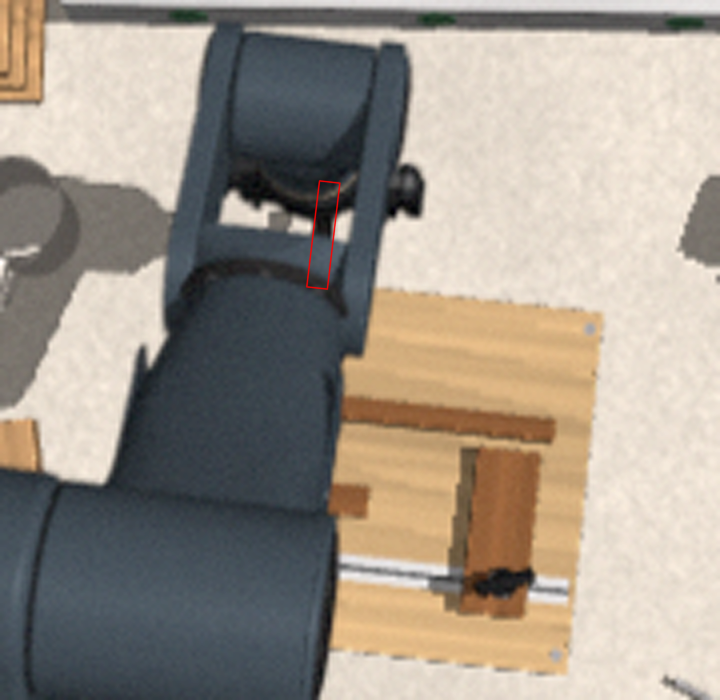

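```bash
python3 - <<'E'
from go import *
p=cap('scene');s=robot.read_state()
e=np.array(s['eef_pos']);R=np.array(s['tcp_rot'])
for dz in(0,.013):
    c=e+[0,0,dz];print(w2px(p,c),[np.round((w2px(p,c+R[:,1]*k)-[225,110])*4) for k in(.05,0,-.05)])
print((w2px(p,jig2w(q,[.171,.058,.068]))-[225,110])*4)
E
```

```text
[365.91622023 181.6135665 ] [array([614., 250.]), array([564., 286.]), array([510., 325.])]
[366.42215141 177.06388937] [array([616., 232.]), array([566., 268.]), array([512., 307.])]
[550.8035387  405.57917131]
```

```bash
python3 - <<'E'
from go import *
p=cap('scene')
def z(c,w=20,k=10):
    u,v=c;im=p['color'][v-w:v+w,u-w:u+w];im=cv2.resize(im,None,fx=k,fy=k,interpolation=cv2.INTER_CUBIC);return cv2.convertScaleAbs(im,alpha=1.3)
cs=[(290,270),(372,207),(216,217),(300,168)]
print(cs)
cv2.imwrite('pics/corn.png',cv2.resize(np.vstack([np.hstack([z(cs[0],15),z(cs[1],15)]),np.hstack([z(cs[2],15),z(cs[3],15)])]),(600,600)))
E
```

```text
[(290, 270), (372, 207), (216, 217), (300, 168)]
```

View pics/corn.png

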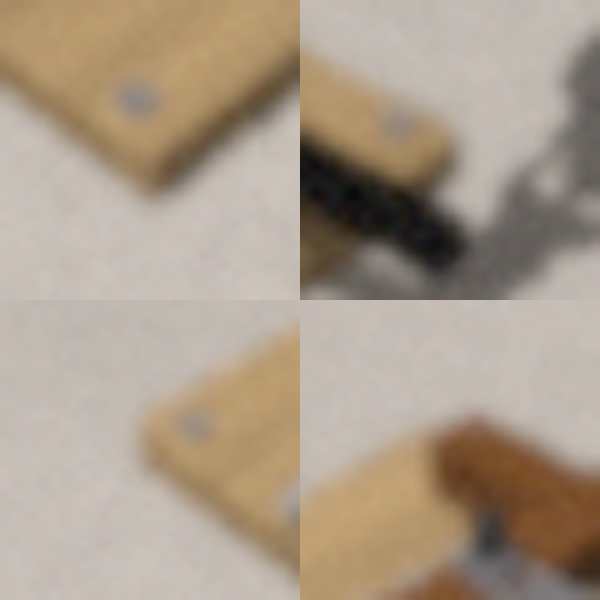

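send_rows:
  commands:
    - [0, 0, 0, 10, 2, 110, -1]
    - [0, 0, 0, 10, 2, 110, -1]
    - [0, 0, 0, 10, 2, 110, -1]
    - [0, 0, 0, 10, 2, 110, -1]
    - [0, 0, 0, 10, 2, 110, 1]
    - [0, 0, 0, 10, 2, 110, 1]
    - [0, 0, 0, 10, 2, 110, 1]
    - [0, 0, 0, 10, 2, 110, 1]
    - [0, 0, 0, 10, 2, 110, 1]
    - [0, 0, 0, 10, 2, 110, 1]

```text
time_s: 5.05
eef_pos: [0.6745, 0.0376, 0.051]
tcp_rot: [[-0.995, 0.096, 0.001], [0.096, 0.995, -0.001], [-0.001, -0.001, -1.0]]
contact_force: [-1.1, -1.6, 6.2]
gripper_width: 0.174
```

```bash
python3 - <<'E'
from go import *
from ov import *
st()
p=cap('scene','x.png');overlay(p,q,[],'a2s.png',(225,425,110,285),4)
E
```

```text
t 5.05 pos [0.6745 0.0376 0.051 ] jig [161.5  59.2  51. ] psi-jig -0.0 F [-1.1 -1.6  6.2] w 0.174 q6 -1.58
```

View pics/a2s.png

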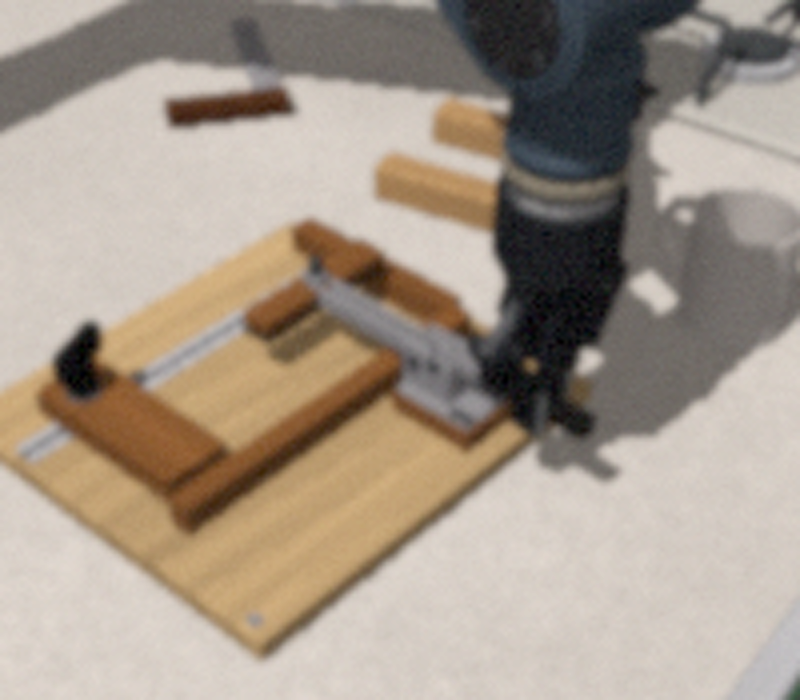

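send_rows:
  commands:
    - [0, 0, 0, 1.2, 0, -8.6, 1]
    - [0, 0, 0, 3.4, 0, -17.1, 1]
    - [0, 0, 0, 6.7, 0, -25.2, 1]
    - [0, 0, 0, 10.8, 0, -32.8, 1]
    - [0, 0, 0, 15.9, 0, -39.9, 1]
    - [0, 0, 0, 21.8, 0, -46.4, 1]

```text
time_s: 5.85
eef_pos: [0.6524, 0.0398, 0.0963]
tcp_rot: [[-0.995, 0.096, 0.0], [0.096, 0.995, -0.001], [-0.0, -0.001, -1.0]]
contact_force: [5.4, -2.7, -14.9]
gripper_width: 0.171
```

```bash
python3 - <<'E'
from go import *
from ov import *
st()
p=cap('scene','x.png');overlay(p,q,[],'a3s.png',(225,425,110,285),4)
E
```

```text
t 5.85 pos [0.6524 0.0398 0.0963] jig [139.3  59.2  96.3] psi-jig -0.0 F [  5.4  -2.7 -14.9] w 0.171 q6 -1.58
```

View pics/a3s.png

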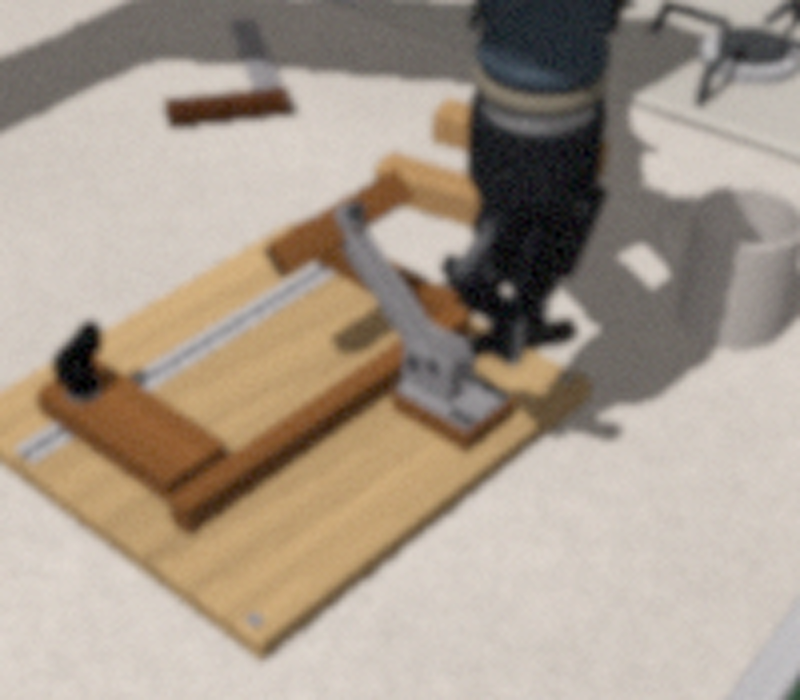

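send_rows:
  commands:
    - [0, 0, 0, 6.5, 0, -5.7, 1]
    - [0, 0, 0, 13.8, 0, -10.6, 1]
    - [0, 0, 0, 21.5, 0, -14.5, 1]
    - [0, 0, 0, 29.7, 0, -17.6, 1]
    - [0, 0, 0, 37, 0, -19.3, 1]
    - [0, 0, 0, 42, 0, -20, 1]
    - [0, 0, 0, 42, 0, -20, 1]

```text
time_s: 6.78
eef_pos: [0.6131, 0.0435, 0.1181]
tcp_rot: [[-0.995, 0.095, 0.006], [0.095, 0.995, -0.002], [-0.006, -0.001, -1.0]]
contact_force: [6.2, -3.0, -8.5]
gripper_width: 0.162
```

```bash
python3 - <<'E'
from go import *
from ov import *
st()
p=cap('scene','x.png');overlay(p,q,[],'a4s.png',(225,425,110,285),4)
E
```

```text
t 6.78 pos [0.6131 0.0435 0.1181] jig [ 99.8  59.1 118.1] psi-jig 0.0 F [ 6.2 -3.  -8.5] w 0.162 q6 -1.59
```

View pics/a4s.png

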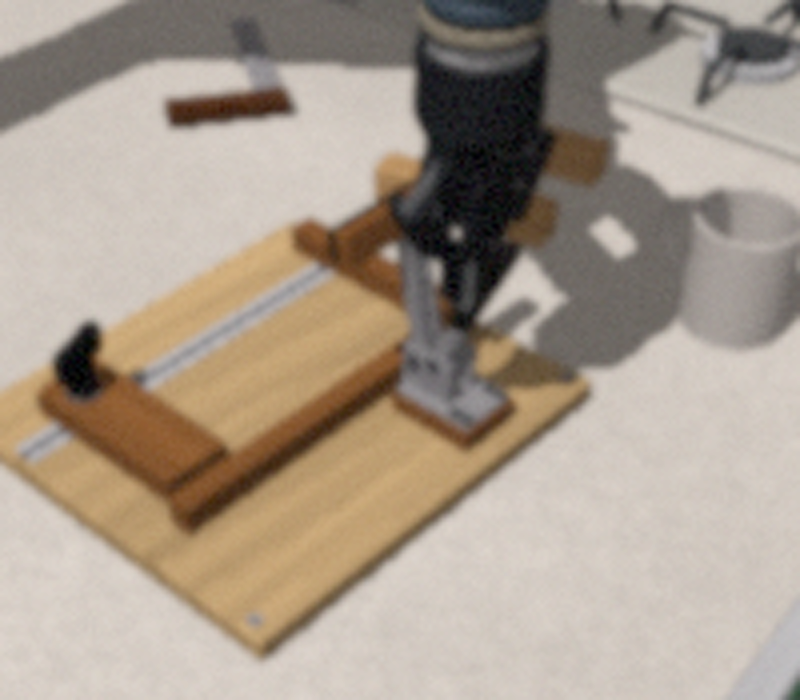

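send_rows:
  commands:
    - [0, 0, 0, 0, 0, 0, 0]
    - [0, 0, 0, 0, 0, 0, 0]
    - [0, 0, 0, 0, 0, 0, 0]
    - [0, 0, 0, 0, 0, -120, 0]
    - [0, 0, 0, 0, 0, -120, 0]
    - [0, 0, 0, 0, 0, -120, 0]

```text
time_s: 7.58
eef_pos: [0.614, 0.0443, 0.2427]
tcp_rot: [[-0.995, 0.096, 0.012], [0.096, 0.995, -0.001], [-0.012, 0.0, -1.0]]
contact_force: [-0.1, 0.5, -0.5]
gripper_width: 0.501
```

```bash
python3 - <<'E'
from go import *
from ov import *
st()
p=cap('scene','x.png');overlay(p,q,[],'a5s.png',(225,425,110,285),4)
for n in('stop_face','knob_grip'):
  z={'stop_face':.018,'knob_grip':.073}[n]
  for x in robot.place_of(p,n): print(n,np.round(w2jig(px2w(p,x['location'][1],x['location'][0],z)),3),x['confidence'])
p=cap('top');overlay(p,q,[],'a5t.png',(250,390,140,275),5)
for n in('stop_face','knob_grip'):
  z={'stop_face':.018,'knob_grip':.073}[n]
  for x in robot.place_of(p,n): print(n,np.round(w2jig(px2w(p,x['location'][1],x['location'][0],z)),3),x['confidence'])
E
```

```text
t 7.58 pos [0.614  0.0443 0.2427] jig [100.6  60.  242.7] psi-jig 0.0 F [-0.1  0.5 -0.5] w 0.501 q6 -1.58
stop_face [-0.047 -0.082  0.018] 0.79
knob_grip [-0.078 -0.101  0.073] 0.67
stop_face [-0.091  0.365  0.018] 0.49
knob_grip [-0.006 -0.006  0.073] 0.7
knob_grip [-0.076 -0.106  0.073] 0.42
```

View pics/a5s.png

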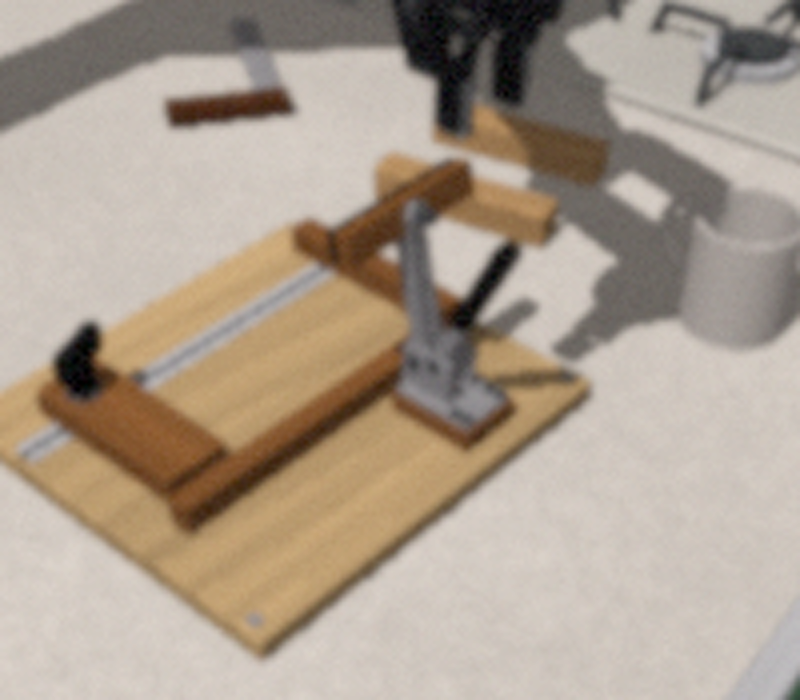

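View pics/a5t.png

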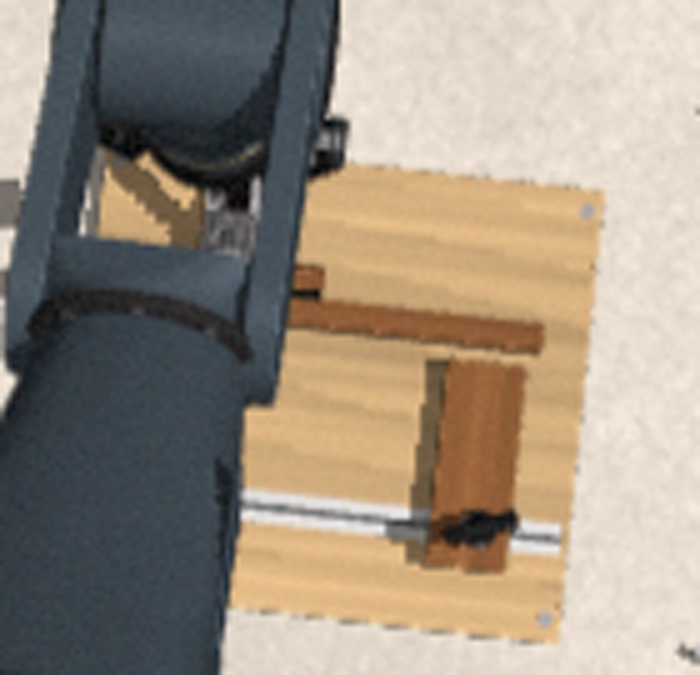

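```bash
python3 - <<'E'
from go import *
p=cap('scene')
for th in(.9,1.0,1.1,1.2,1.25):
    print(th,[np.round((w2px(p,jig2w(q,[.089+r*np.cos(th)-.004*np.sin(th),.058,.064+r*np.sin(th)+.004*np.cos(th)]))-[225,110])*4) for r in (.04,.124)])
E
```

```text
0.9 [array([478., 327.]), array([554., 275.])]
1.0 [array([474., 322.]), array([540., 258.])]
1.1 [array([469., 318.]), array([526., 243.])]
1.2 [array([465., 313.]), array([511., 229.])]
1.25 [array([462., 312.]), array([504., 222.])]
```

```bash
python3 - <<'E'
from ov import *
q=np.load('q.npy')
p=cap('scene')
overlay(p,q,[(box(.045,.080,-.001,.117,.175),(0,0,255)),(box(.045,.080,-.001,.117,.12),(0,255,255)),(box(.089,.0891,.033,.083,.064),(0,255,0)),(box(.063,.129,.033,.083,.04),(255,255,0))],'b.png',(265,385,110,245),5)
E
```

View pics/b.png

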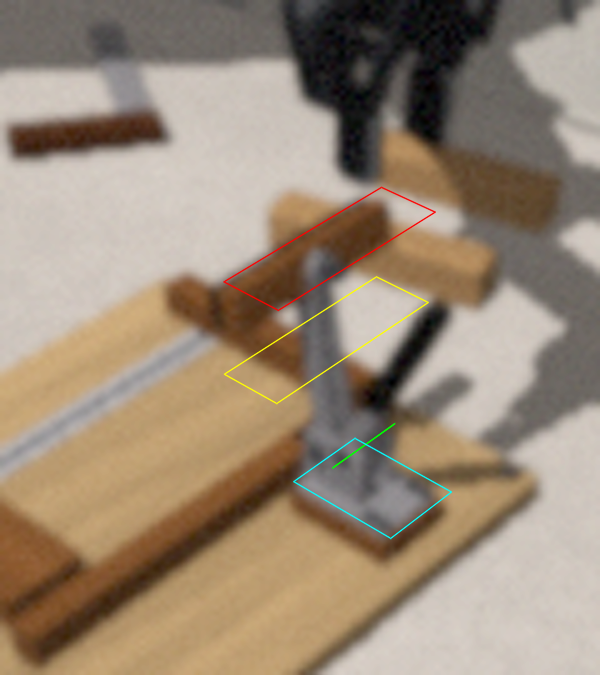

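send_rows:
  commands:
    - [0, 0, 0, -60, 0, 0, 1]
    - [0, 0, 0, -60, 0, 0, 1]
    - [0, 0, 0, -60, 0, 0, 1]
    - [0, 0, 0, -60, 0, 120, 1]
    - [0, 0, 0, -60, 0, 120, 1]
    - [0, 0, 0, -60, 0, 120, 1]
    - [0, 0, 0, -40, 0, 120, 1]
    - [0, 0, 0, -35, 0, 120, 1]
    - [0, 0, 0, -30, 0, 120, 1]

```text
time_s: 9.1
eef_pos: [0.6502, 0.0404, 0.1209]
tcp_rot: [[-0.995, 0.097, 0.024], [0.097, 0.995, -0.002], [-0.024, 0.001, -1.0]]
contact_force: [21.3, -0.0, -12.8]
gripper_width: -0.0
```

```bash
python3 - <<'E'
from go import *
st()
E
```

```text
t 9.1 pos [0.6502 0.0404 0.1209] jig [137.1  59.6 120.9] psi-jig -0.1 F [ 21.3  -0.  -12.8] w -0.0 q6 -1.58
```

```bash
python3 - <<'E'
from ov import *
q=np.load('q.npy')
p=cap('scene')
overlay(p,q,[],'b2.png',(265,385,110,245),5)
E
```

```text
(no output)
```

View pics/b2.png

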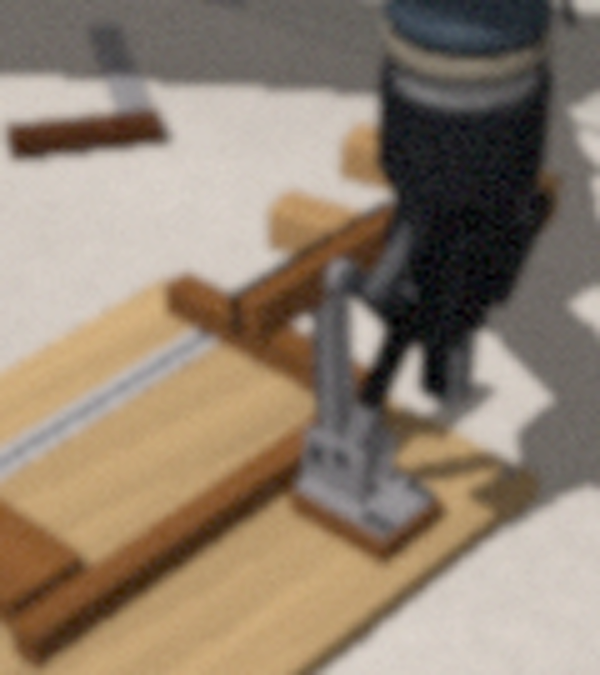

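send_rows:
  commands:
    - [0, 0, 0, -15, 0, 0, 0]
    - [0, 0, 0, -15, 0, -110, -1]
    - [0, 0, 0, -15, 0, -110, -1]
    - [0, 0, 0, -15, 0, -110, -1]

```text
time_s: 9.65
eef_pos: [0.6591, 0.0398, 0.2351]
tcp_rot: [[-0.995, 0.096, 0.014], [0.096, 0.995, -0.001], [-0.014, -0.0, -1.0]]
contact_force: [-0.3, 0.7, 0.0]
gripper_width: 0.849
```

```bash
python3 - <<'E'
from go import *
st();print(jr([-.079,-.108,.2],-1.3),jr([-.079,-.108,.052],-1.3))
E
```

```text
t 9.65 pos [0.6591 0.0398 0.2351] jig [146.   59.8 235.1] psi-jig 0.0 F [-0.3  0.7  0. ] w 0.849 q6 -1.58
[   7.45  225.52 -167.79   31.93] [   7.45  227.62 -167.78  179.92]
```

send_rows:
  commands:
    - [0, 0, 7.45, 225.5, -168, 32, -1]
    - [0, 0, 7.45, 225.5, -168, 32, -1]
    - [0, 0, 7.45, 225.5, -168, 32, -1]
    - [0, 0, 7.45, 225.5, -168, 32, -1]
    - [0, 0, 7.45, 225.5, -168, 32, -1]
    - [0, 0, 7.45, 225.5, -168, 32, -1]
    - [0, 0, 7.45, 225.5, -168, 32, -1]
    - [0, 0, 7.45, 225.5, -168, 32, -1]
    - [0, 0, 7.45, 225.5, -168, 32, -1]
    - [0, 0, 7.45, 225.5, -168, 32, -1]

```text
time_s: 10.9
eef_pos: [0.4149, -0.1055, 0.1949]
tcp_rot: [[-0.175, 0.985, 0.0], [0.985, 0.175, -0.0], [-0.0, 0.0, -1.0]]
contact_force: [-0.3, -0.5, -0.5]
gripper_width: 0.999
```

```bash
python3 - <<'E'
from go import *
from ov import *
s=st();print(np.round(s['tcp_rot'],3),jr([-.079,-.108,.052],-1.3))
p=cap('scene')
overlay(p,q,[],'c.png',(190,330,110,245),5)
for x in robot.place_of(p,'knob_grip'):print(np.round(w2jig(px2w(p,x['location'][1],x['location'][0],.073)),3))
E
```

```text
t 10.9 pos [ 0.4149 -0.1055  0.1949] jig [ -83.1 -108.2  194.9] psi-jig -74.4 F [-0.3 -0.5 -0.5] w 0.999 q6 -0.69
[[-0.175  0.985  0.   ]
 [ 0.985  0.175 -0.   ]
 [-0.     0.    -1.   ]] [ 1.0000e-02 -8.9000e-01  3.9800e+00  1.4292e+02]
[-0.086 -0.107  0.073]
```

View pics/c.png

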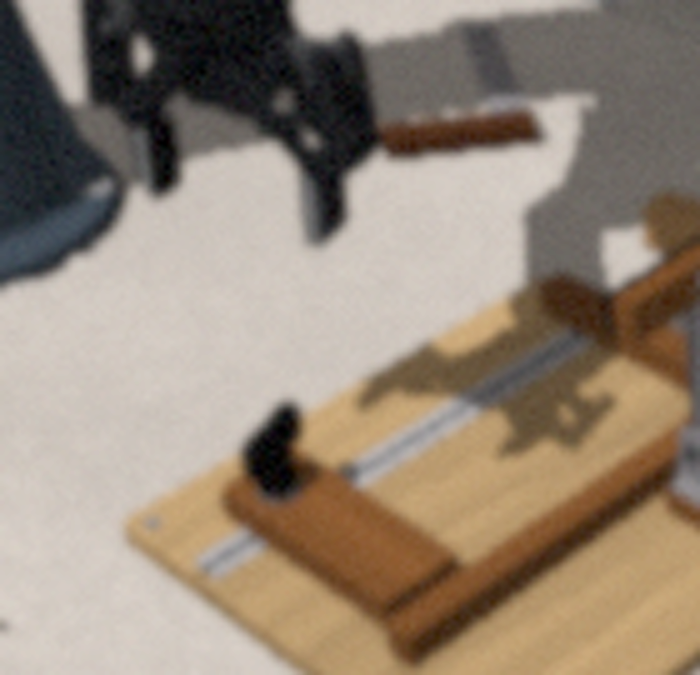

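```bash
python3 - <<'E'
from go import *
p=cap('scene')
for P in([-.083,-.108,.208],[-.083,-.108,.073],[-.079,-.108,.073],[-.079,-.118,.073],[-.079,-.098,.073],[-.079,-.108,.04]):
    print(P,np.round((w2px(p,jig2w(q,P))+.5-[190,110])*5))
E
```

```text
[-0.083, -0.108, 0.208] [245. 213.]
[-0.083, -0.108, 0.073] [276. 437.]
[-0.079, -0.108, 0.073] [281. 440.]
[-0.079, -0.118, 0.073] [266. 449.]
[-0.079, -0.098, 0.073] [296. 431.]
[-0.079, -0.108, 0.04] [288. 489.]
```

send_rows:
  commands:
    - [0, 0, 0, -2, 0.6, 142, -1]
    - [0, 0, 0, -2, 0.6, 142, -1]
    - [0, 0, 0, -2, 0.6, 142, -1]
    - [0, 0, 0, -2, 0.6, 142, -1]
    - [0, 0, 0, -2, 0.6, 142, 0]
    - [0, 0, 0, -2, 0.6, 142, 1]
    - [0, 0, 0, -2, 0.6, 142, 1]
    - [0, 0, 0, -2, 0.6, 142, 1]
    - [0, 0, 0, -2, 0.6, 142, 1]
    - [0, 0, 0, -2, 0.6, 142, 1]

```text
time_s: 12.3
eef_pos: [0.4152, -0.1073, 0.0538]
tcp_rot: [[-0.174, 0.985, -0.0], [0.985, 0.174, -0.0], [0.0, -0.0, -1.0]]
contact_force: [-2.3, -0.7, 9.9]
gripper_width: 0.222
```

```bash
python3 - <<'E'
from go import *
from ov import *
s=st();print(s['ft_torque'])
p=cap('scene')
overlay(p,q,[],'c2.png',(190,330,110,245),5)
E
```

```text
t 12.3 pos [ 0.4152 -0.1073  0.0538] jig [ -82.7 -109.9   53.8] psi-jig -74.5 F [-2.3 -0.7  9.9] w 0.222 q6 -0.69
[0.04202939 0.500257   0.02972941]
```

View pics/c2.png

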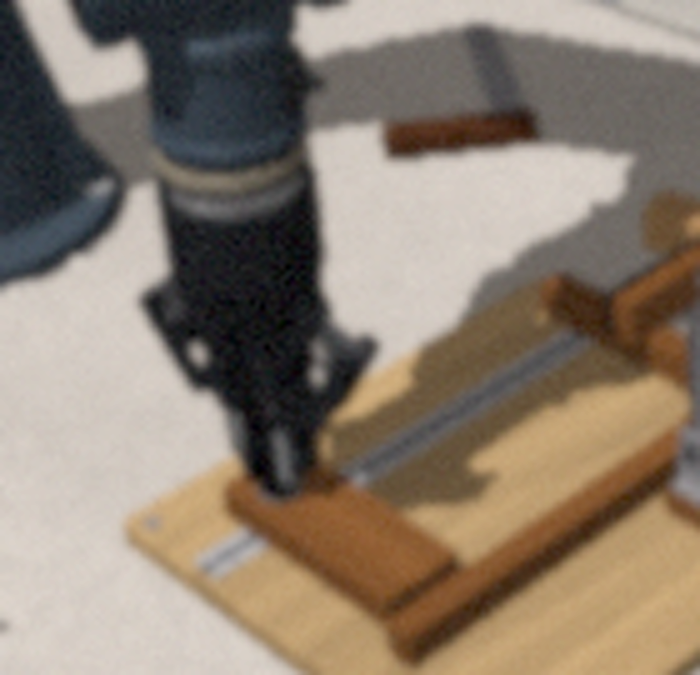

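send_rows:
  commands:
    - [0, 0, 0, 0, 0, -2, 1]
    - [0, 0, 0, 0, 0, -2, 1]
    - [0, 0, 0, 0, 0, -2, 1]
    - [0, 0, 0, 0, 0, -2, 1]

```text
time_s: 12.85
eef_pos: [0.4152, -0.1072, 0.0543]
tcp_rot: [[-0.173, 0.985, -0.002], [0.985, 0.173, 0.001], [0.001, -0.001, -1.0]]
contact_force: [-1.4, -0.1, -11.7]
gripper_width: 0.21
```

```bash
python3 - <<'E'
from go import *
s=st();print(s['ft_torque'])
E
```

```text
t 12.85 pos [ 0.4152 -0.1072  0.0543] jig [ -82.6 -109.9   54.3] psi-jig -74.5 F [ -1.4  -0.1 -11.7] w 0.21 q6 -0.69
[-0.12995607  0.32728795  0.01708969]
```

send_rows:
  commands:
    - [0, 0, -0.8, 0, 0, 0.5, 1]
    - [0, 0, -1.6, 0, 0, 1, 1]
    - [0, 0, -2.4, 0, 0, 1, 1]
    - [0, 0, -3.2, 0, 0, 1, 1]

```text
time_s: 13.35
eef_pos: [0.4154, -0.1072, 0.0541]
tcp_rot: [[-0.672, 0.74, -0.001], [0.74, 0.672, 0.0], [0.001, -0.0, -1.0]]
contact_force: [-1.6, -0.1, -2.5]
gripper_width: 0.215
```

```bash
python3 - <<'E'
from go import *
s=st();print(s['ft_torque'])
E
```

```text
t 13.35 pos [ 0.4154 -0.1072  0.0541] jig [ -82.5 -109.9   54.1] psi-jig -42.3 F [-1.6 -0.1 -2.5] w 0.215 q6 -1.25
[-0.02272457  0.35116529 -0.08522623]
```

send_rows:
  commands:
    - [0, 0, -0.8, 0, 0, 0, 1]
    - [0, 0, -1.6, 0, 0, 0, 1]
    - [0, 0, -2.4, 0, 0, 0, 1]
    - [0, 0, -3.2, 0, 0, 0, 1]
    - [0, 0, -4.0, 0, 0, 0, 1]
    - [0, 0, -4.3, 0, 0, 0, 1]
    - [0, 0, -4.3, 0, 0, 0, 1]

```text
time_s: 14.22
eef_pos: [0.4155, -0.1071, 0.0541]
tcp_rot: [[-0.996, 0.092, -0.0], [0.092, 0.996, 0.001], [0.0, 0.001, -1.0]]
contact_force: [-2.6, 2.0, -0.8]
gripper_width: 0.211
```

```bash
python3 - <<'E'
from go import *
s=st();print(s['ft_torque'])
E
```

```text
t 14.22 pos [ 0.4155 -0.1071  0.0541] jig [ -82.4 -109.8   54.1] psi-jig 0.2 F [-2.6  2.  -0.8] w 0.211 q6 -2.0
[ 0.24524807  0.35401266 -0.77393414]
```

send_rows:
  commands:
    - [0, 0, 0, 0, 0, 0, -1]
    - [0, 0, 0, 0, 0, 0, -1]
    - [0, 0, 0, 0, 0, 0, -1]
    - [0, 0, 0, 0, 0, -150, -1]
    - [0, 0, 0, 0, 0, -150, -1]
    - [0, 0, 0, 0, 0, -150, -1]
    - [0, 0, 0, 0, 0, -150, -1]

```text
time_s: 15.1
eef_pos: [0.4171, -0.1082, 0.2057]
tcp_rot: [[-0.996, 0.087, 0.005], [0.087, 0.996, -0.003], [-0.005, -0.003, -1.0]]
contact_force: [0.4, -0.8, -1.6]
gripper_width: 0.995
```

```bash
python3 - <<'E'
from go import *
from ov import *
s=st();print(s['ft_torque'])
p=cap('scene')
overlay(p,q,[],'c3.png',(190,330,110,245),5)
for n,z in(('knob_grip',.073),('stop_face',.018),('batten1',.015),('mug',0)):
  for x in robot.place_of(p,n):w=px2w(p,x['location'][1],x['location'][0],z);print(n,np.round(w,3),np.round(w2jig(w),3),round(x['confidence'],2))
E
```

```text
t 15.1 pos [ 0.4171 -0.1082  0.2057] jig [ -80.7 -110.6  205.7] psi-jig 0.5 F [ 0.4 -0.8 -1.6] w 0.995 q6 -2.0
[ 0.00958561 -0.00590071 -0.00536461]
knob_grip [ 0.558 -0.074  0.073] [ 0.056 -0.063  0.073] 0.68
knob_grip [ 0.421 -0.108  0.073] [-0.077 -0.11   0.073] 0.66
stop_face [ 0.462 -0.09   0.018] [-0.037 -0.088  0.018] 0.68
stop_face [0.475 0.113 0.018] [-0.044  0.116  0.018] 0.46
batten1 [0.447 0.374 0.015] [-0.097  0.372  0.015] 0.98
batten1 [0.465 0.246 0.015] [-0.067  0.247  0.015] 0.59
mug [0.713 0.248 0.   ] [0.179 0.272 0.   ] 0.76
mug [ 0.442 -0.078  0.   ] [-0.058 -0.078  0.   ] 0.45
```

View pics/c3.png

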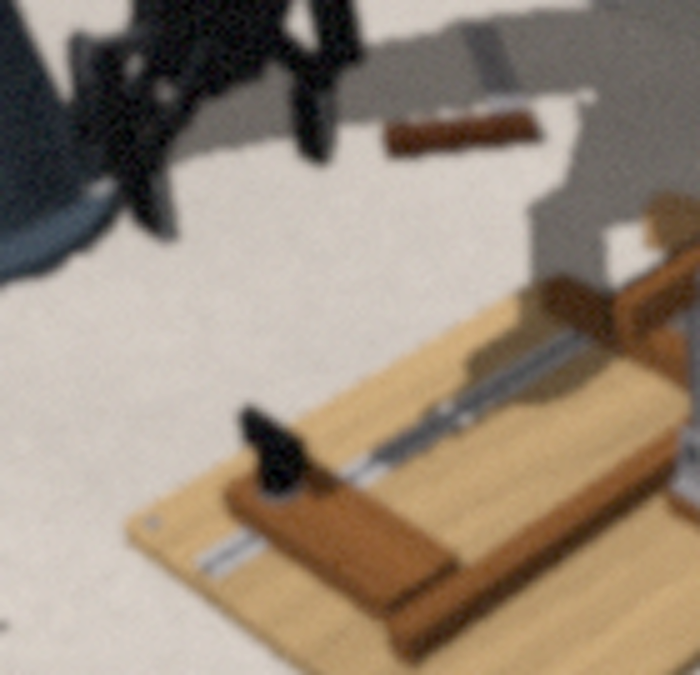

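```bash
python3 - <<'E'
from go import *
from ov import *
p=cap('top')
overlay(p,q,[],'d.png',(160,300,130,290),5)
for x in robot.spot_in(p,'batten1'):print(x)
E
```

```text
{'box': [226.2, 230.1, 16.7, 47.8], 'confidence': 0.93}
{'box': [192.4, 232.2, 11.2, 52.1], 'confidence': 0.75}
```

View pics/d.png

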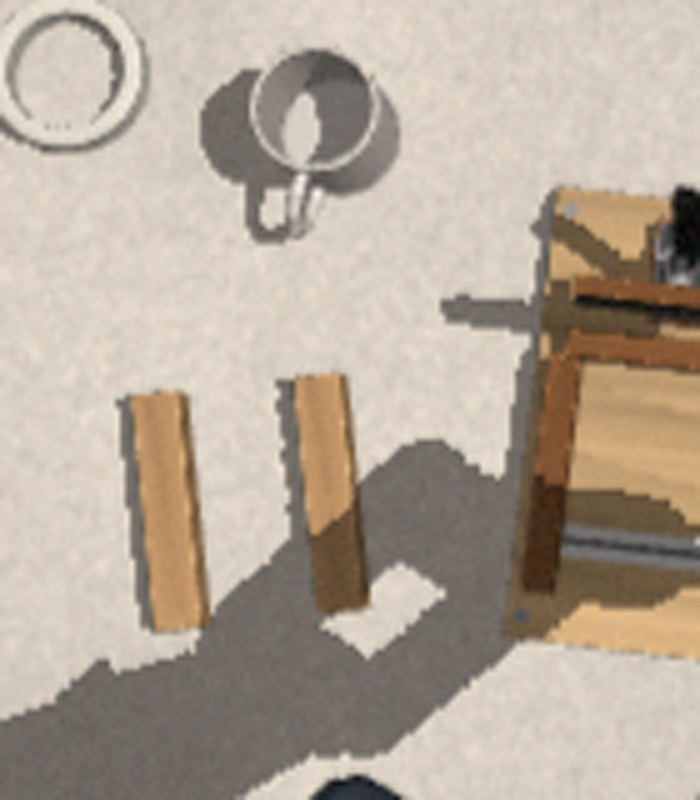

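```bash
python3 - <<'E'
from go import *
p=cap('top')
for n,c in(('R',[(295,376),(345,373),(367,606),(318,612)]),('L',[(132,394),(183,391),(203,628),(152,631)])):
    w=np.array([px2w(p,u/5+160-.5,v/5+130-.5,.03) for u,v in c])
    far=(w[0]+w[1])/2;near=(w[2]+w[3])/2;d=far-near
    print(n,'c',np.round(w.mean(0),4),'len',np.linalg.norm(d).round(4),'wid',np.linalg.norm(w[0]-w[1]).round(4),'yaw',np.arctan2(d[1],d[0]).round(3), 'jigyaw',np.round(np.arctan2(d[1],d[0])-q[2],3))
    a=np.arctan2(d[1],d[0]); 
    print(rel([*w.mean(0)[:2],.12],a+np.pi/2))
E
```

```text
R c [0.4665 0.2671 0.03  ] len 0.1486 wid 0.0317 yaw 0.132 jigyaw 0.228
[ -1.26 -18.44 377.3   83.04]
L c [0.4527 0.3698 0.03  ] len 0.15 wid 0.0323 yaw 0.128 jigyaw 0.224
[ -1.23   4.38 478.38  83.19]
```

send_rows:
  commands:
    - [0, 0, -1.26, -18.5, 377, 20, -1]
    - [0, 0, -1.26, -18.5, 377, 20, -1]
    - [0, 0, -1.26, -18.5, 377, 20, -1]
    - [0, 0, -1.26, -18.5, 377, 20, -1]
    - [0, 0, -1.26, -18.5, 377, 20, -1]
    - [0, 0, -1.26, -18.5, 377, 20, -1]
    - [0, 0, -1.26, -18.5, 377, 20, -1]
    - [0, 0, -1.26, -18.5, 377, 83, -1]
    - [0, 0, -1.26, -18.5, 377, 83, -1]
    - [0, 0, -1.26, -18.5, 377, 83, -1]

```text
time_s: 16.75
eef_pos: [0.4676, 0.2657, 0.1215]
tcp_rot: [[-0.991, -0.131, -0.0], [-0.131, 0.991, -0.0], [0.0, -0.0, -1.0]]
contact_force: [-0.7, 0.1, 0.2]
gripper_width: 0.996
```

```bash
python3 - <<'E'
from go import *
from ov import *
s=st();print(np.round(s['tcp_rot'],3));print(rel([.4665,.2671,.006],.132+np.pi/2))
p=cap('scene')
overlay(p,q,[],'d2.png',(260,400,80,220),5)
E
```

```text
t 16.75 pos [0.4676 0.2657 0.1215] jig [-66.2 266.3 121.5] psi-jig 13.0 F [-0.7  0.1  0.2] w 0.996 q6 -1.39
[[-0.991 -0.131 -0.   ]
 [-0.131  0.991 -0.   ]
 [ 0.    -0.    -1.   ]]
[-1.0000e-02  9.3000e-01  1.6000e+00  1.1547e+02]
```

View pics/d2.png

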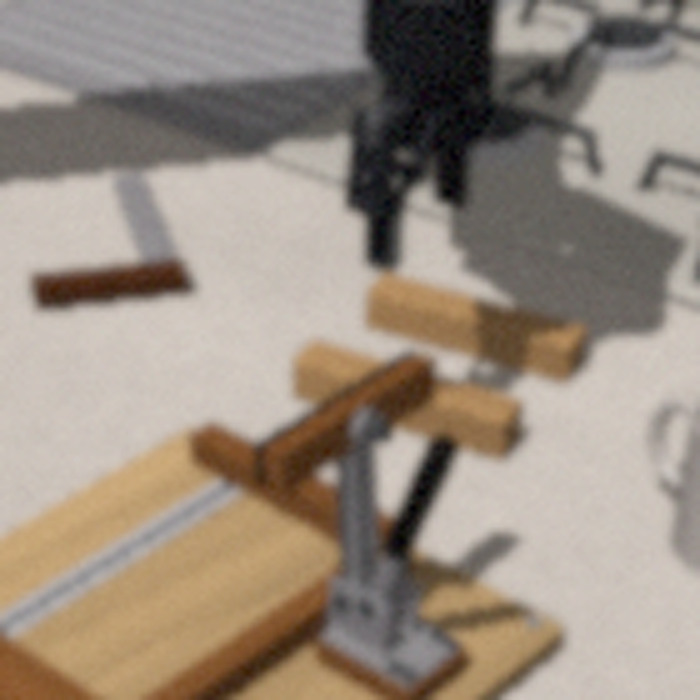

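send_rows:
  commands:
    - [0, 0, 0, 1, 1.6, 115, -1]
    - [0, 0, 0, 1, 1.6, 115, -1]
    - [0, 0, 0, 1, 1.6, 115, -1]
    - [0, 0, 0, 1, 1.6, 115, 1]
    - [0, 0, 0, 1, 1.6, 115, 1]
    - [0, 0, 0, 1, 1.6, 115, 1]
    - [0, 0, 0, 1, 1.6, 115, 1]
    - [0, 0, 0, 1, 1.6, 115, 1]
    - [0, 0, 0, 1, 1.6, 50, 1]
    - [0, 0, 0, 1, 1.6, -40, 1]
    - [0, 0, 0, 1, 1.6, -40, 1]
    - [0, 0, 0, 1, 1.6, -40, 1]

```text
time_s: 18.3
eef_pos: [0.4677, 0.2686, 0.164]
tcp_rot: [[-0.991, -0.132, 0.007], [-0.132, 0.991, 0.002], [-0.007, 0.001, -1.0]]
contact_force: [0.4, -0.5, -1.8]
gripper_width: 0.34
```

```bash
python3 - <<'E'
from go import *
from ov import *
s=st();print(np.round(s['tcp_rot'],3));print(jr([-.05,.07,.16]),jr([-.05,.07,.04]))
p=cap('scene')
overlay(p,q,[],'d3.png',(260,400,80,220),5)
E
```

```text
t 18.3 pos [0.4677 0.2686 0.164 ] jig [-66.5 269.2 164. ] psi-jig 13.1 F [ 0.4 -0.5 -1.8] w 0.34 q6 -1.39
[[-0.991 -0.132  0.007]
 [-0.132  0.991  0.002]
 [-0.007  0.001 -1.   ]]
[   1.31   29.11 -197.75    3.52] [   1.31   29.99 -197.91  123.52]
```

View pics/d3.png

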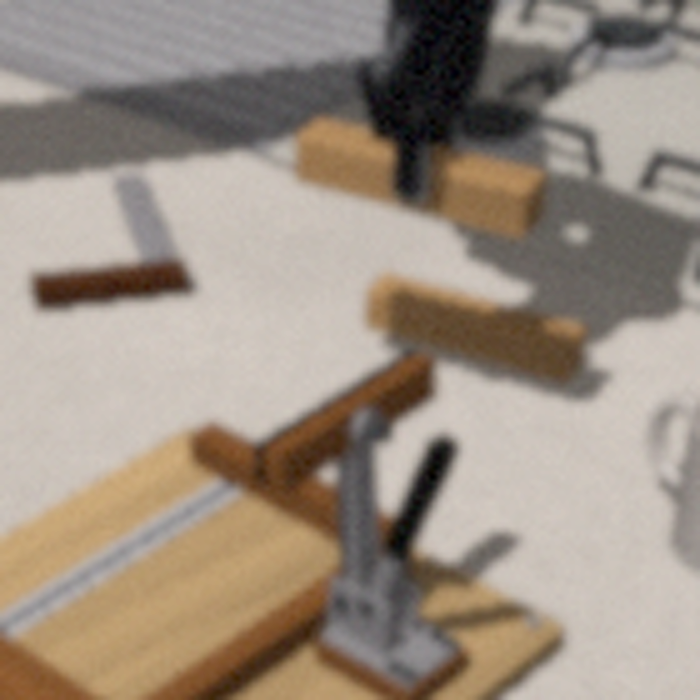

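send_rows:
  commands:
    - [0, 0, 1.31, 29, -198, 3, 1]
    - [0, 0, 1.31, 29, -198, 3, 1]
    - [0, 0, 1.31, 29, -198, 3, 1]
    - [0, 0, 1.31, 29, -198, 3, 1]
    - [0, 0, 1.31, 29, -198, 3, 1]
    - [0, 0, 1.31, 29, -198, 3, 1]
    - [0, 0, 1.31, 30, -198, 110, 1]
    - [0, 0, 1.31, 30, -198, 110, 1]
    - [0, 0, 1.31, 30, -198, 110, 1]

```text
time_s: 19.48
eef_pos: [0.4597, 0.0694, 0.048]
tcp_rot: [[-0.996, 0.094, -0.008], [0.094, 0.996, 0.001], [0.008, 0.0, -1.0]]
contact_force: [-0.6, -0.1, -0.1]
gripper_width: 0.336
```

```bash
python3 - <<'E'
from go import *
from ov import *
s=st();print(np.round(s['tcp_rot'],3));print(jr([-.05,.07,.025]))
p=cap('scene')
overlay(p,q,[],'d4.png',(240,380,90,230),5)
E
```

```text
t 19.48 pos [0.4597 0.0694 0.048 ] jig [-55.3  70.2  48. ] psi-jig 0.1 F [-0.6 -0.1 -0.1] w 0.336 q6 -1.57
[[-0.996  0.094 -0.008]
 [ 0.094  0.996  0.001]
 [ 0.008  0.    -1.   ]]
[ 1.000e-02 -5.480e+00 -1.800e-01  2.296e+01]
```

View pics/d4.png

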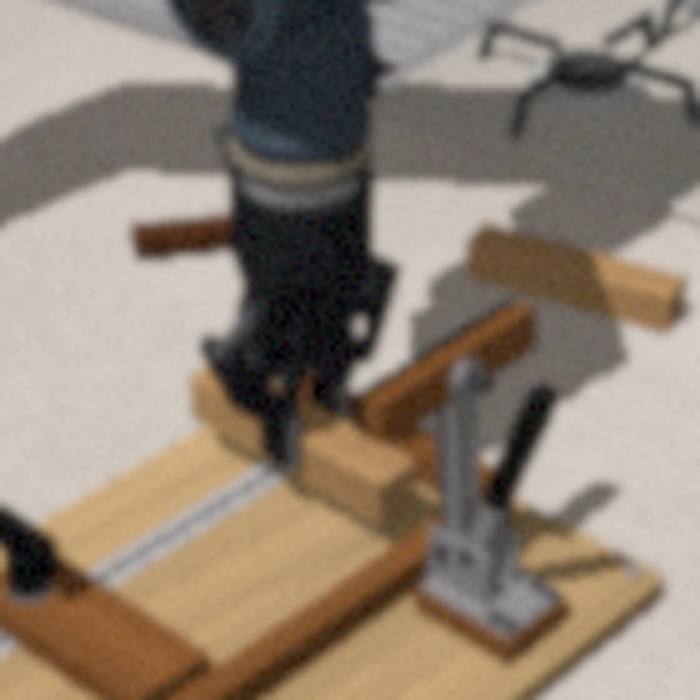

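send_rows:
  commands:
    - [0, 0, 0, 0, 0, 22, 1]
    - [0, 0, 0, 0, 0, 22, 1]
    - [0, 0, 0, 0, 0, 22, 1]
    - [0, 0, 0, -5, 0, 22, 1]
    - [0, 0, 0, -8, 0, 22, 1]
    - [0, 0, 0, -11, 0, 22, 1]
    - [0, 0, 0, -11, 0, 22, 1]

```text
time_s: 20.4
eef_pos: [0.4739, 0.0665, 0.0288]
tcp_rot: [[-0.995, 0.096, 0.001], [0.096, 0.995, -0.0], [-0.001, 0.0, -1.0]]
contact_force: [1.0, -0.7, -1.5]
gripper_width: 0.337
```

```bash
python3 - <<'E'
from go import *
st()
E
```

```text
t 20.4 pos [0.4739 0.0665 0.0288] jig [-41.   68.7  28.8] psi-jig -0.0 F [ 1.  -0.7 -1.5] w 0.337 q6 -1.57
```

send_rows:
  commands:
    - [0, 0, 0, 0, 0, 4, 1]
    - [0, 0, 0, 0, 0, 4, 1]
    - [0, 0, 0, -3, 0, 4, 1]
    - [0, 0, 0, -5, 0, 4, 1]
    - [0, 0, 0, -5, 0, 4, 1]

```text
time_s: 21.02
eef_pos: [0.4734, 0.0666, 0.0262]
tcp_rot: [[-0.995, 0.096, -0.008], [0.096, 0.995, 0.001], [0.008, -0.0, -1.0]]
contact_force: [-9.2, -1.0, 22.3]
gripper_width: 0.34
```

```bash
python3 - <<'E'
from go import *
st()
E
```

```text
t 21.02 pos [0.4734 0.0666 0.0262] jig [-41.4  68.7  26.2] psi-jig 0.0 F [-9.2 -1.  22.3] w 0.34 q6 -1.57
```

send_rows:
  commands:
    - [0, 0, 0, 0, 0, -1, 1]
    - [0, 0, 0, 0, 0, -1, -0.2]
    - [0, 0, 0, 0, 0, -1, -0.2]
    - [0, 0, 0, 0, 0, -1, -0.2]
    - [0, 0, 0, 0, 0, -120, -0.2]
    - [0, 0, 0, 0, 0, -120, -0.2]
    - [0, 0, 0, 0, 0, -120, -0.2]
    - [0, 0, 0, 0, 0, -150, -0.2]

```text
time_s: 22.02
eef_pos: [0.4766, 0.0662, 0.1736]
tcp_rot: [[-0.995, 0.096, -0.005], [0.096, 0.995, 0.0], [0.005, -0.0, -1.0]]
contact_force: [0.1, 0.3, 0.4]
gripper_width: 0.603
```

```bash
python3 - <<'E'
from go import *
from ov import *
st()
p=cap('scene')
overlay(p,q,[],'d5.png',(240,380,90,230),5)
p=cap('top')
overlay(p,q,[],'d5t.png',(160,320,130,290),5)
for x in robot.place_of(p,'batten1'):print(x,px2w(p,x['location'][1],x['location'][0],.015))
E
```

```text
t 22.02 pos [0.4766 0.0662 0.1736] jig [-38.1  68.6 173.6] psi-jig -0.0 F [0.1 0.3 0.4] w 0.603 q6 -1.57
{'location': [233.2, 193.9], 'confidence': 0.63} [0.44834503 0.37029487 0.015     ]
{'location': [227.4, 289.1], 'confidence': 0.59} [0.47197554 0.06854946 0.015     ]
{'location': [234.7, 337.2], 'confidence': 0.49} [ 0.45148835 -0.08421525  0.015     ]
{'location': [175.1, 298.6], 'confidence': 0.48} [0.64037339 0.04191828 0.015     ]
```

View pics/d5.png

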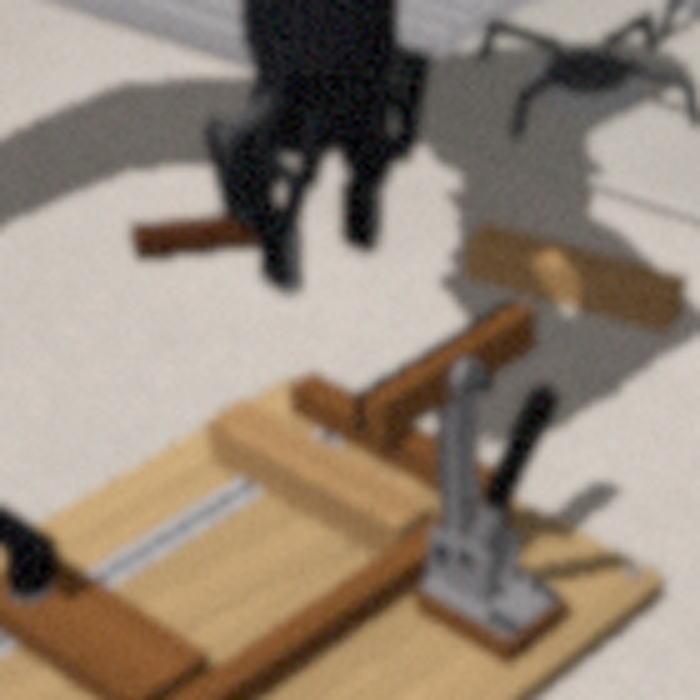

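View pics/d5t.png

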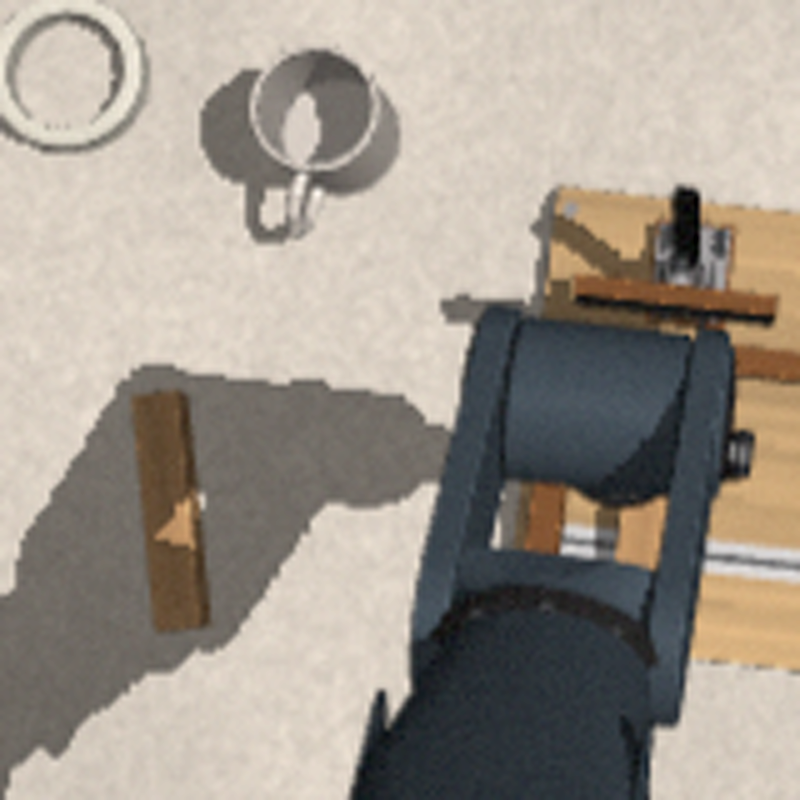

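```bash
python3 - <<'E'
from go import *
print(rel([.4527,.3698,.13],.128+np.pi/2))
E
```

```text
[ -1.29  55.27 299.8   44.79]
```

send_rows:
  commands:
    - [0, 0, -1.29, 55, 300, 0, -1]
    - [0, 0, -1.29, 55, 300, 0, -1]
    - [0, 0, -1.29, 55, 300, 0, -1]
    - [0, 0, -1.29, 55, 300, 0, -1]
    - [0, 0, -1.29, 55, 300, 0, -1]
    - [0, 0, -1.29, 55, 300, 0, -1]
    - [0, 0, -1.29, 55, 300, 45, -1]
    - [0, 0, -1.29, 55, 300, 45, -1]

```text
time_s: 23.18
eef_pos: [0.4491, 0.3673, 0.1255]
tcp_rot: [[-0.992, -0.128, -0.01], [-0.128, 0.992, -0.006], [0.011, -0.004, -1.0]]
contact_force: [-0.6, -0.2, 0.2]
gripper_width: 0.996
```

```bash
python3 - <<'E'
from go import *
from ov import *
st();print(rel([.4527,.3698,.006],.128+np.pi/2))
p=cap('scene')
overlay(p,q,[],'e1.png',(260,400,80,220),5)
for x in robot.place_of(p,'batten1'):print(x,px2w(p,x['location'][1],x['location'][0],.015))
E
```

```text
t 23.18 pos [0.4491 0.3673 0.1255] jig [-94.4 365.7 125.5] psi-jig 12.9 F [-0.6 -0.2  0.2] w 0.996 q6 -1.21
[  0.    -5.12   2.52 119.4 ]
{'location': [145.6, 352.7], 'confidence': 0.83} [0.44916707 0.36198883 0.015     ]
{'location': [187.2, 300.3], 'confidence': 0.82} [0.45427781 0.07305271 0.015     ]
```

View pics/e1.png

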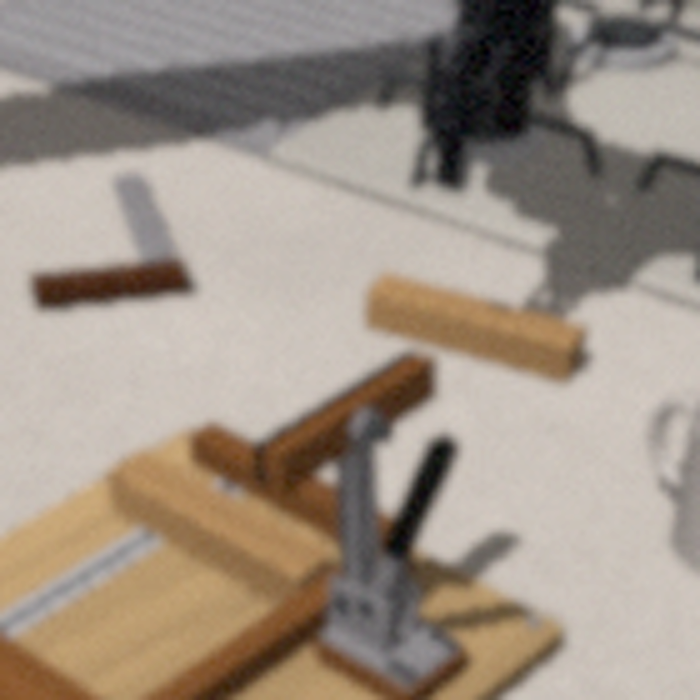

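send_rows:
  commands:
    - [0, 0, 0, -2, 1, 117, -1]
    - [0, 0, 0, -2, 1, 117, -1]
    - [0, 0, 0, -2, 1, 117, -1]
    - [0, 0, 0, -2, 1, 117, -1]
    - [0, 0, 0, -2, 1, 117, 1]
    - [0, 0, 0, -2, 1, 117, 1]
    - [0, 0, 0, -2, 1, 117, 1]
    - [0, 0, 0, -2, 1, 117, 1]
    - [0, 0, 0, -2, 1, 117, 1]

```text
time_s: 24.4
eef_pos: [0.4551, 0.3718, 0.0143]
tcp_rot: [[-0.992, -0.129, 0.002], [-0.129, 0.992, 0.001], [-0.002, 0.001, -1.0]]
contact_force: [-1.3, -1.5, 7.6]
gripper_width: 0.333
```

```bash
python3 - <<'E'
from go import *
st();print(jr([-.055,.012,.16]),jr([-.055,.012,.026]))
E
```

```text
t 24.4 pos [0.4551 0.3718 0.0143] jig [-88.9 370.7  14.3] psi-jig 12.9 F [-1.3 -1.5  7.6] w 0.333 q6 -1.2
[   1.29   46.74 -357.13 -146.04] [   1.29   47.05 -357.23  -12.04]
```

send_rows:
  commands:
    - [0, 0, 0, 0, 0, -146, 1]
    - [0, 0, 0, 0, 0, -146, 1]
    - [0, 0, 0, 0, 0, -146, 1]
    - [0, 0, 1.29, 47, -357, -146, 1]
    - [0, 0, 1.29, 47, -357, -146, 1]
    - [0, 0, 1.29, 47, -357, -146, 1]
    - [0, 0, 1.29, 47, -357, -146, 1]
    - [0, 0, 1.29, 47, -357, -146, 1]
    - [0, 0, 1.29, 47, -357, -146, 1]
    - [0, 0, 1.29, 47, -357, -146, 1]
    - [0, 0, 1.29, 47, -357, -146, 1]
    - [0, 0, 1.29, 47, -357, -146, 1]

```text
time_s: 25.9
eef_pos: [0.4532, 0.0125, 0.1587]
tcp_rot: [[-0.996, 0.094, -0.0], [0.094, 0.996, 0.0], [0.001, 0.0, -1.0]]
contact_force: [0.8, 0.8, -1.0]
gripper_width: 0.336
```

```bash
python3 - <<'E'
from go import *
from ov import *
s=st();print(np.round(s['tcp_rot'],3),jr([-.055,.012,.04]))
p=cap('scene')
overlay(p,q,[],'e2.png',(220,380,80,230),5)
E
```

```text
t 25.9 pos [0.4532 0.0125 0.1587] jig [-56.3  12.9 158.7] psi-jig 0.1 F [ 0.8  0.8 -1. ] w 0.336 q6 -1.7
[[-0.996  0.094 -0.   ]
 [ 0.094  0.996  0.   ]
 [ 0.001  0.    -1.   ]] [ 1.0000e-02 -1.4000e+00 -9.5000e-01  1.1869e+02]
```

View pics/e2.png

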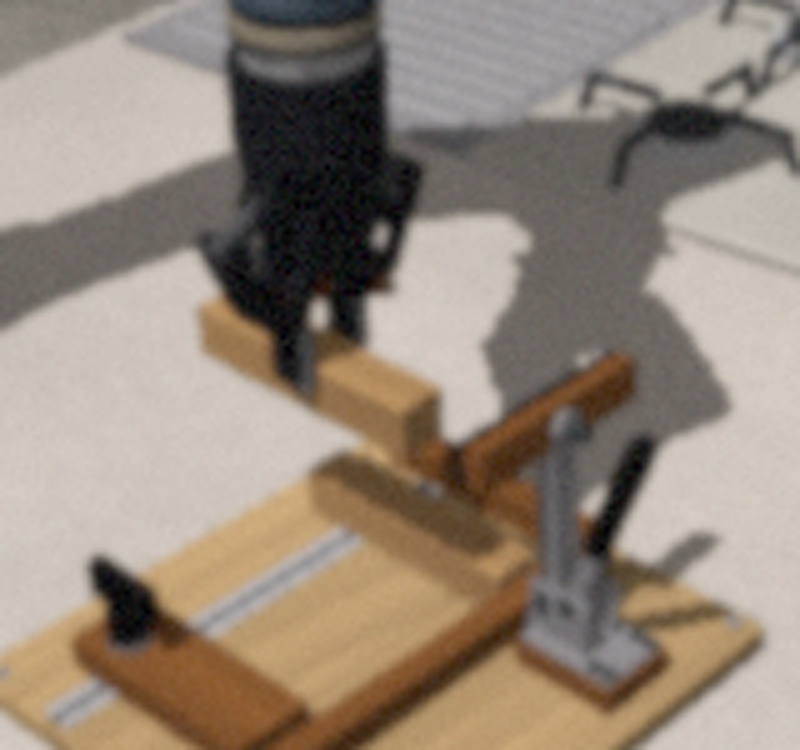

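send_rows:
  commands:
    - [0, 0, 0, 0, -12, 60, 1]
    - [0, 0, 0, 0, -12, 118, 1]
    - [0, 0, 0, 0, -12, 118, 1]
    - [0, 0, 0, 0, -12, 118, 1]
    - [0, 0, 0, 0, -12, 124, 1]
    - [0, 0, 0, -5, -12, 126, 1]
    - [0, 0, 0, -9, -12, 127, 1]
    - [0, 0, 0, -9, -12, 127, 1]

```text
time_s: 26.95
eef_pos: [0.4628, -0.002, 0.0324]
tcp_rot: [[-0.995, 0.096, 0.003], [0.096, 0.995, -0.001], [-0.003, -0.0, -1.0]]
contact_force: [1.5, -0.1, 0.8]
gripper_width: 0.333
```

```bash
python3 - <<'E'
from go import *
from ov import *
s=st()
E
```

```text
t 26.95 pos [ 0.4628 -0.002   0.0324] jig [-45.4  -0.6  32.4] psi-jig -0.0 F [ 1.5 -0.1  0.8] w 0.333 q6 -1.72
```

send_rows:
  commands:
    - [0, 0, 0, -4, 0, 1, 1]
    - [0, 0, 0, -6, 0, 1, 1]
    - [0, 0, 0, -8, 0, 1, 1]
    - [0, 0, 0, -8, 0, 1, 1]

```text
time_s: 27.45
eef_pos: [0.463, -0.0018, 0.0316]
tcp_rot: [[-0.995, 0.095, -0.013], [0.095, 0.995, 0.002], [0.013, 0.001, -1.0]]
contact_force: [-10.3, -4.7, 18.7]
gripper_width: 0.333
```

```bash
python3 - <<'E'
from go import *
from ov import *
s=st()
E
```

```text
t 27.45 pos [ 0.463  -0.0018  0.0316] jig [-45.2  -0.3  31.6] psi-jig 0.1 F [-10.3  -4.7  18.7] w 0.333 q6 -1.72
```

send_rows:
  commands:
    - [0, 0, 0, 0, 0, -1.5, 1]
    - [0, 0, 0, 0, 0, -1.5, 1]
    - [0, 0, 0, 0, 0, -1.5, 1]

```text
time_s: 27.82
eef_pos: [0.469, -0.0023, 0.0321]
tcp_rot: [[-0.995, 0.096, -0.001], [0.096, 0.995, 0.0], [0.001, 0.0, -1.0]]
contact_force: [-2.2, -1.0, 1.7]
gripper_width: 0.335
```

```bash
python3 - <<'E'
from go import *
from ov import *
s=st()
p=cap('scene')
overlay(p,q,[],'e3.png',(220,380,120,270),5)
E
```

```text
t 27.82 pos [ 0.469  -0.0023  0.0321] jig [-39.2  -0.3  32.1] psi-jig 0.0 F [-2.2 -1.   1.7] w 0.335 q6 -1.72
```

View pics/e3.png

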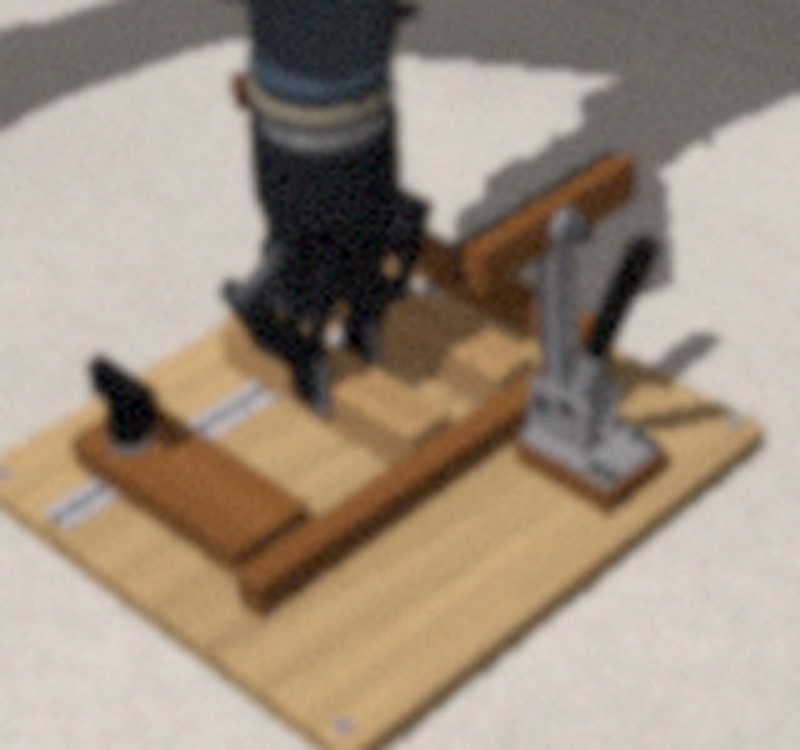

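send_rows:
  commands:
    - [0, 0, 0, -4, 0, 0, 1]
    - [0, 0, 0, -4, 0, 0, 1]
    - [0, 0, 0, -4, 0, 0, 1]

```text
time_s: 28.25
eef_pos: [0.469, -0.0021, 0.0319]
tcp_rot: [[-0.995, 0.095, -0.009], [0.095, 0.995, 0.001], [0.009, 0.001, -1.0]]
contact_force: [-7.8, -2.2, 4.8]
gripper_width: 0.333
```

```bash
python3 - <<'E'
from go import *
s=st()
E
```

```text
t 28.25 pos [ 0.469  -0.0021  0.0319] jig [-39.2  -0.1  31.9] psi-jig 0.0 F [-7.8 -2.2  4.8] w 0.333 q6 -1.72
```

send_rows:
  commands:
    - [0, 0, 0, 2, 0, 0, 1]
    - [0, 0, 0, 2, 0, 0, -0.2]
    - [0, 0, 0, 2, 0, 0, -0.2]
    - [0, 0, 0, 2, 0, 0, -0.2]
    - [0, 0, 0, 2, 0, -110, -0.2]
    - [0, 0, 0, 2, 0, -150, -0.2]
    - [0, 0, 0, 2, 0, -150, -0.2]
    - [0, 0, 0, 2, 0, -150, -0.2]

```text
time_s: 29.25
eef_pos: [0.4731, -0.0029, 0.1844]
tcp_rot: [[-0.995, 0.096, 0.006], [0.096, 0.995, -0.001], [-0.006, -0.001, -1.0]]
contact_force: [0.1, 0.5, -0.6]
gripper_width: 0.597
```

```bash
python3 - <<'E'
from go import *
from ov import *
s=st();print(jr([-.081,-.111,.18]),jr([-.081,-.111,.054]))
p=cap('scene')
overlay(p,q,[],'e4.png',(210,370,130,280),5)
E
```

```text
t 29.25 pos [ 0.4731 -0.0029  0.1844] jig [-35.   -0.5 184.4] psi-jig -0.0 F [ 0.1  0.5 -0.6] w 0.597 q6 -1.72
[  -0.     45.99 -110.52    4.16] [  -0.     46.79 -110.41  130.15]
```

View pics/e4.png

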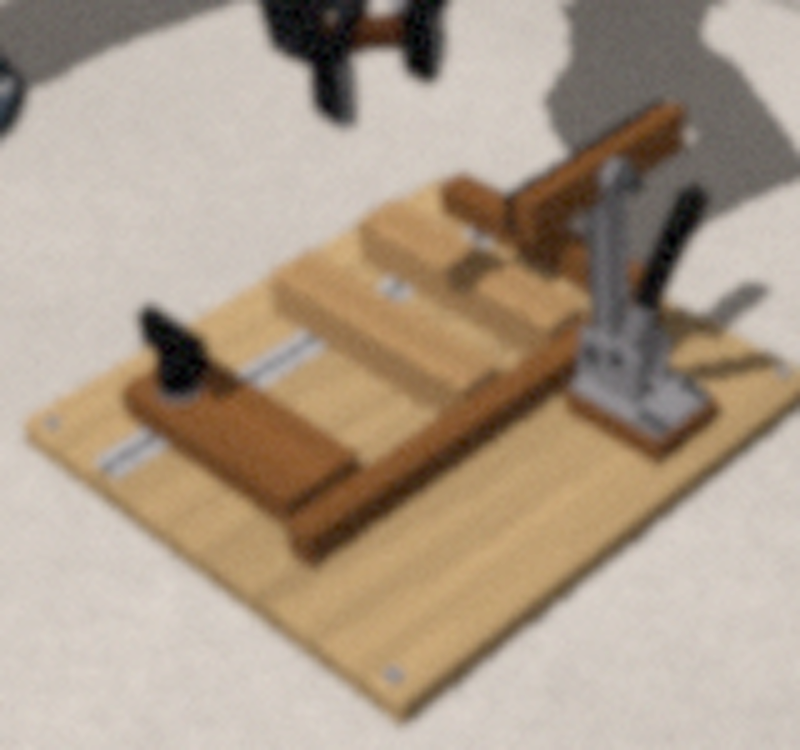

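send_rows:
  commands:
    - [0, 0, 0, 47, -110, 0, -0.6]
    - [0, 0, 0, 47, -110, 0, -0.6]
    - [0, 0, 0, 47, -110, 0, -0.6]
    - [0, 0, 0, 47, -110, 100, -0.6]
    - [0, 0, 0, 47, -110, 130, -0.6]
    - [0, 0, 0, 47, -110, 130, -0.6]
    - [0, 0, 0, 47, -110, 130, 1]
    - [0, 0, 0, 47, -110, 130, 1]
    - [0, 0, 0, 47, -110, 130, 1]
    - [0, 0, 0, 47, -110, 130, 1]
    - [0, 0, 0, 47, -110, 130, 1]

```text
time_s: 30.68
eef_pos: [0.4156, -0.1082, 0.0551]
tcp_rot: [[-0.995, 0.096, 0.006], [0.096, 0.995, -0.003], [-0.006, -0.002, -1.0]]
contact_force: [0.4, 2.2, 8.5]
gripper_width: 0.214
```

```bash
python3 - <<'E'
from go import *
from ov import *
s=st();print(s['ft_torque'])
p=cap('scene')
overlay(p,q,[],'e5.png',(190,350,130,280),5)
E
```

```text
t 30.68 pos [ 0.4156 -0.1082  0.0551] jig [ -82.2 -110.8   55.1] psi-jig -0.0 F [0.4 2.2 8.5] w 0.214 q6 -1.99
[ 0.26002905 -0.0436553   0.0215789 ]
```

View pics/e5.png

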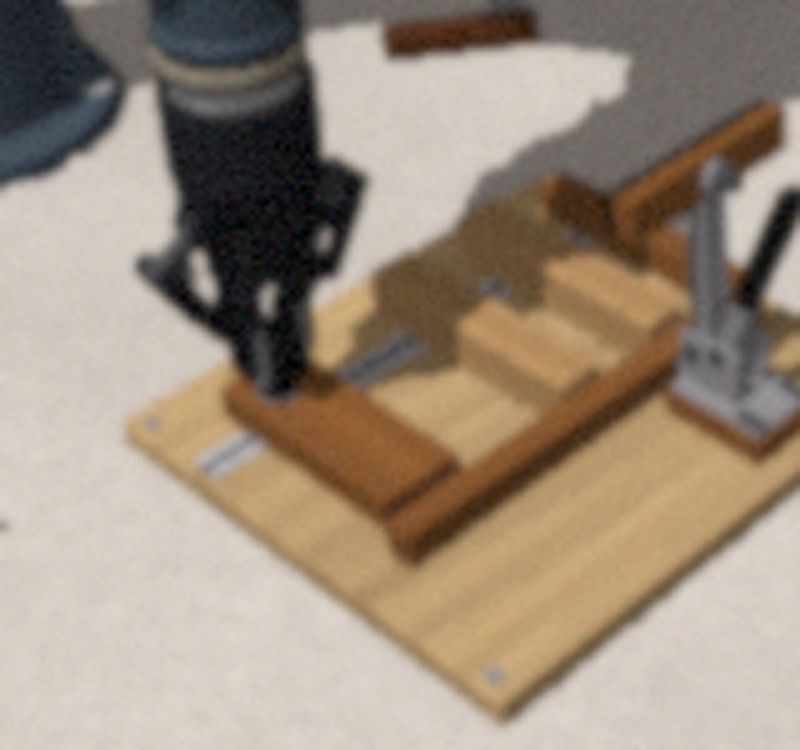

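send_rows:
  commands:
    - [0, 0, 0, 0, 10, 0, 1]
    - [0, 0, 0, 0, 20, 0, 1]
    - [0, 0, 0, 0, 30, 0, 1]
    - [0, 0, 0, 0, 40, 0, 1]
    - [0, 0, 0, 0, 50, 0, 1]
    - [0, 0, 0, 0, 60, 0, 1]

```text
time_s: 31.48
eef_pos: [0.4213, -0.0485, 0.0551]
tcp_rot: [[-0.995, 0.096, 0.006], [0.096, 0.995, -0.003], [-0.006, -0.002, -1.0]]
contact_force: [-1.2, -3.4, 9.3]
gripper_width: 0.21
```

```bash
python3 - <<'E'
from go import *
from ov import *
s=st();print(s['ft_torque'])
p=cap('scene')
overlay(p,q,[],'e6.png',(190,350,130,280),5)
E
```

```text
t 31.48 pos [ 0.4213 -0.0485  0.0551] jig [-82.3 -50.9  55.1] psi-jig -0.0 F [-1.2 -3.4  9.3] w 0.21 q6 -1.85
[-0.50663232  0.27526185 -0.04189188]
```

View pics/e6.png

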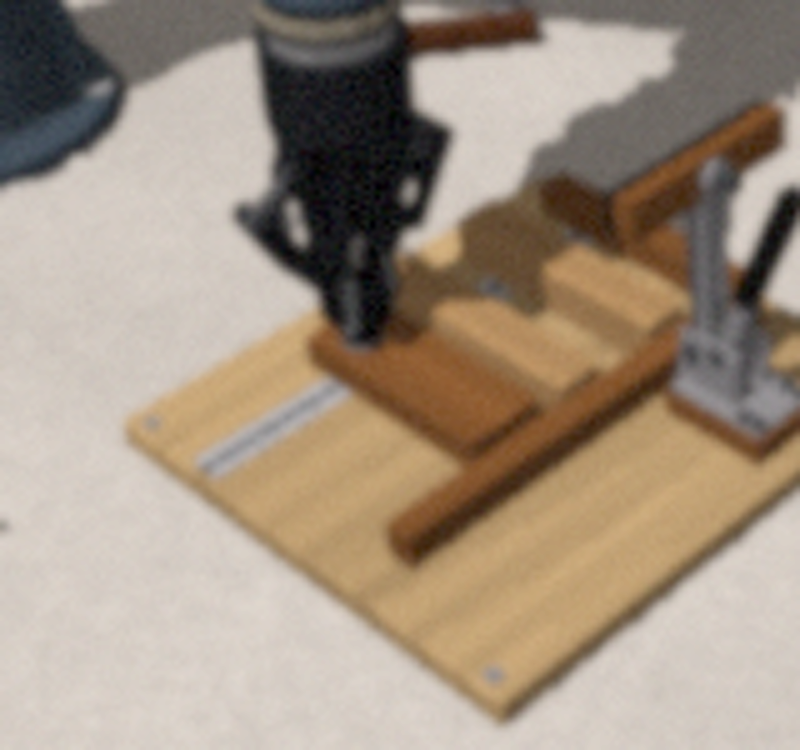

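send_rows:
  commands:
    - [0, 0, 0, 0, 7, 0, 1]
    - [0, 0, 0, 0, 14, 0, 1]
    - [0, 0, 0, 0, 21, 0, 1]
    - [0, 0, 0, 0, 28, 0, 1]
    - [0, 0, 0, 0, 35, 0, 1]
    - [0, 0, 0, 0, 42, 0, 1]
    - [0, 0, 0, 0, 49, 0, 1]
    - [0, 0, 0, 0, 56, 0, 1]
    - [0, 0, 0, 0, 63, 0, 1]
    - [0, 0, 0, 0, 70, 0, 1]
    - [0, 0, 0, 0, 70, 0, 1]

```text
time_s: 32.9
eef_pos: [0.4279, 0.0218, 0.0551]
tcp_rot: [[-0.995, 0.096, 0.006], [0.096, 0.995, -0.001], [-0.006, -0.001, -1.0]]
contact_force: [-1.0, 1.1, 9.6]
gripper_width: 0.212
```

```bash
python3 - <<'E'
from go import *
from ov import *
s=st();print(s['ft_torque'])
p=cap('scene')
overlay(p,q,[],'e7.png',(190,350,130,280),5)
E
```

```text
t 32.9 pos [0.4279 0.0218 0.0551] jig [-82.4  19.8  55.1] psi-jig 0.0 F [-1.   1.1  9.6] w 0.212 q6 -1.69
[ 0.1236887   0.11081865 -0.00687592]
```

View pics/e7.png

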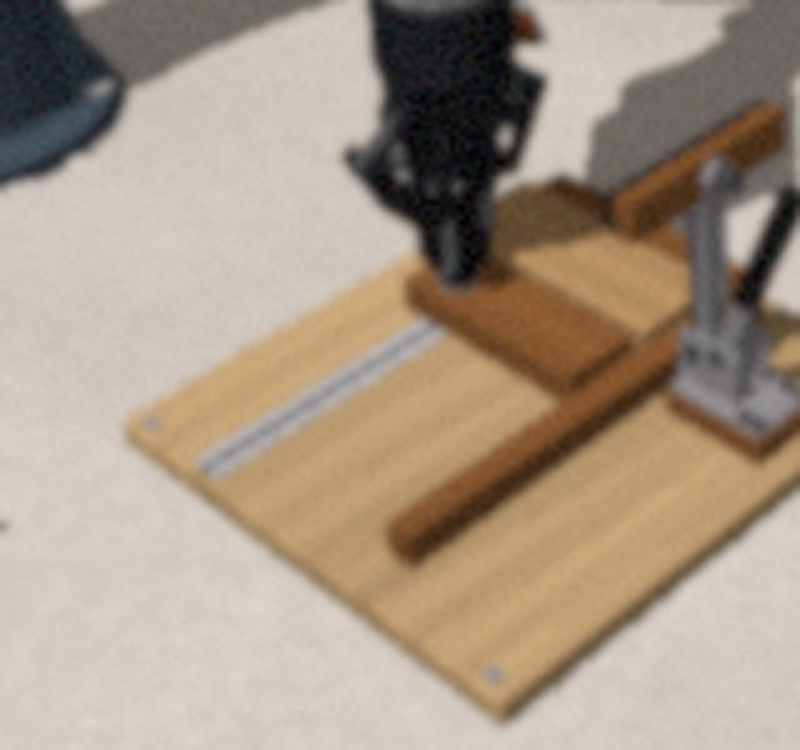

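send_rows:
  commands:
    - [0, 0, 0, 0, 4, 0, 1]
    - [0, 0, 0, 0, 8, 0, 1]
    - [0, 0, 0, 0, 8, 0, 1]

```text
time_s: 33.33
eef_pos: [0.4287, 0.0295, 0.0551]
tcp_rot: [[-0.995, 0.096, 0.006], [0.096, 0.995, -0.001], [-0.006, -0.001, -1.0]]
contact_force: [-1.3, -0.6, 8.8]
gripper_width: 0.213
```

```bash
python3 - <<'E'
from go import *
s=st();print(s['ft_torque'])
E
```

```text
t 33.33 pos [0.4287 0.0295 0.0551] jig [-82.4  27.5  55.1] psi-jig 0.0 F [-1.3 -0.6  8.8] w 0.213 q6 -1.67
[-0.15017966  0.17637741 -0.1521146 ]
```

send_rows:
  commands:
    - [0, 0, 0, 0, 0, 0, 0]
    - [0, 0, 0, 0, 0, 0, 0]
    - [0, 0, 0, 0, 0, 0, 0]
    - [0, 0, 0, 0, 0, -80, 0.6]
    - [0, 0, 0, 0, 0, -80, 0.6]
    - [0, 0, 0, 60, 62, -80, 0.6]
    - [0, 0, 0, 60, 62, -80, 0.6]
    - [0, 0, 0, 60, 62, -80, 0.6]
    - [0, 0, 0, 60, 62, -80, 0.6]

```text
time_s: 34.45
eef_pos: [0.3747, 0.097, 0.1323]
tcp_rot: [[-0.995, 0.096, 0.002], [0.096, 0.995, -0.0], [-0.002, -0.0, -1.0]]
contact_force: [0.2, 0.1, 0.7]
gripper_width: 0.198
```

```bash
python3 - <<'E'
from go import *
from ov import *
s=st();print(jr([-.14,.09,.027]))
p=cap('scene')
overlay(p,q,[],'f1.png',(220,380,110,260),5)
E
```

```text
t 34.45 pos [0.3747 0.097  0.1323] jig [-142.6   89.5  132.3] psi-jig -0.0 F [0.2 0.1 0.7] w 0.198 q6 -1.51
[ -0.    -2.39   0.53 105.28]
```

View pics/f1.png

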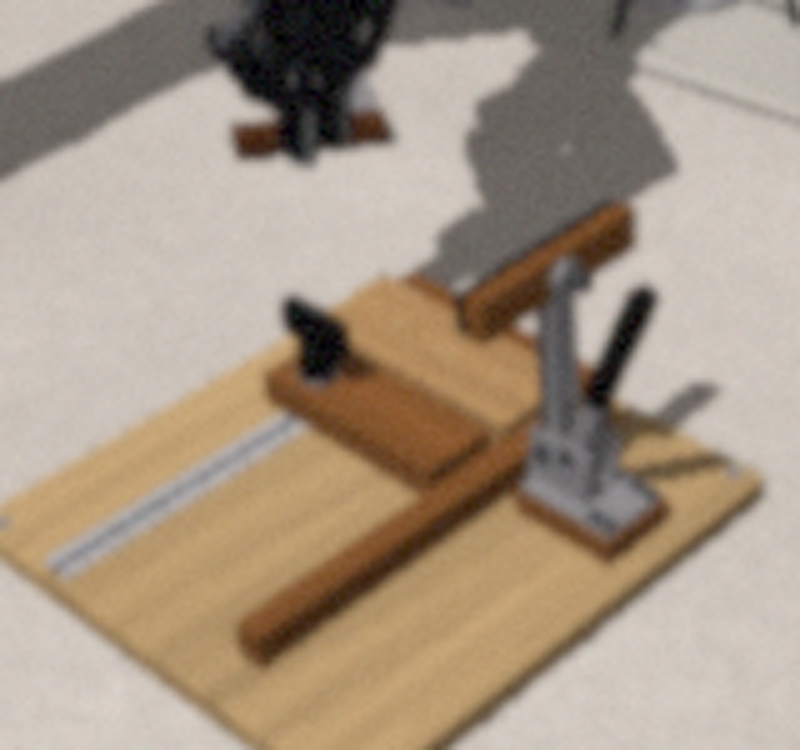

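send_rows:
  commands:
    - [0, 0, 0, 0, 0, 60, 0.6]
    - [0, 0, 0, 0, 0, 105, 0.6]
    - [0, 0, 0, 0, 0, 105, 0.6]
    - [0, 0, 0, 0, 0, 105, 0.6]
    - [0, 0, 0, -6, 0, 105, 0.6]
    - [0, 0, 0, -10, 0, 105, 0.6]
    - [0, 0, 0, -13, 0, 105, 0.6]
    - [0, 0, 0, -16, 0, 105, 0.6]

```text
time_s: 35.5
eef_pos: [0.3882, 0.0959, 0.0277]
tcp_rot: [[-0.995, 0.096, -0.002], [0.096, 0.995, 0.0], [0.002, -0.0, -1.0]]
contact_force: [-6.1, 1.6, 6.3]
gripper_width: 0.202
```

```bash
python3 - <<'E'
from go import *
s=st()
E
```

```text
t 35.5 pos [0.3882 0.0959 0.0277] jig [-129.1   89.7   27.7] psi-jig 0.0 F [-6.1  1.6  6.3] w 0.202 q6 -1.51
```

Contact begins near x=-129. Push further in.

send_rows:
  commands:
    - [0, 0, 0, -2, 0, 0, 0.6]
    - [0, 0, 0, -4, 0, 0, 0.6]
    - [0, 0, 0, -6, 0, 0, 0.6]
    - [0, 0, 0, -6, 0, 0, 0.6]

```text
time_s: 36.0
eef_pos: [0.388, 0.0958, 0.0272]
tcp_rot: [[-0.995, 0.096, -0.015], [0.096, 0.995, 0.001], [0.015, -0.001, -1.0]]
contact_force: [-10.5, 1.8, 8.2]
gripper_width: 0.2
```

```bash
python3 - <<'E'
from go import *
s=st();print(s['ft_torque'])
E
```

```text
t 36.0 pos [0.388  0.0958 0.0272] jig [-129.2   89.6   27.2] psi-jig 0.0 F [-10.5   1.8   8.2] w 0.2 q6 -1.51
[0.32770235 1.44122708 0.04691193]
```

send_rows:
  commands:
    - [0, 0, 0, -4, 0, -1, 0.6]
    - [0, 0, 0, -7, 0, -1, 0.6]
    - [0, 0, 0, -7, 0, -1, 0.6]

```text
time_s: 36.38
eef_pos: [0.3878, 0.0958, 0.0274]
tcp_rot: [[-0.995, 0.095, -0.03], [0.095, 0.995, 0.001], [0.03, -0.001, -1.0]]
contact_force: [-16.5, 3.0, 3.0]
gripper_width: 0.199
```

```bash
python3 - <<'E'
from go import *
s=st();print(s['ft_torque'])
E
```

```text
t 36.38 pos [0.3878 0.0958 0.0274] jig [-129.4   89.5   27.4] psi-jig 0.0 F [-16.5   3.    3. ] w 0.199 q6 -1.52
[0.54843627 2.57170628 0.0103012 ]
```

send_rows:
  commands:
    - [0, 0, 0, 28, 0, 0, 0.6]
    - [0, 0, 0, 28, 0, 0, 0.6]
    - [0, 0, 0, 28, 0, -100, -0.3]
    - [0, 0, 0, 28, 0, -100, -0.6]
    - [0, 0, 0, 28, 0, -100, -0.6]

```text
time_s: 37.0
eef_pos: [0.379, 0.097, 0.1307]
tcp_rot: [[-0.995, 0.096, 0.01], [0.096, 0.995, -0.0], [-0.01, 0.001, -1.0]]
contact_force: [0.0, 0.2, -0.4]
gripper_width: 0.803
```

```bash
python3 - <<'E'
from go import *
from ov import *
s=st();print(jr([-.082,.0275,.128]),jr([-.082,.0275,.054]))
p=cap('scene')
overlay(p,q,[],'f2.png',(220,380,110,260),5)
E
```

```text
t 37.0 pos [0.379  0.097  0.1307] jig [-138.3   89.9  130.7] psi-jig -0.0 F [ 0.   0.2 -0.4] w 0.803 q6 -1.51
[ -0.   -56.25 -62.38   3.2 ] [ -0.   -55.48 -62.43  77.2 ]
```

View pics/f2.png

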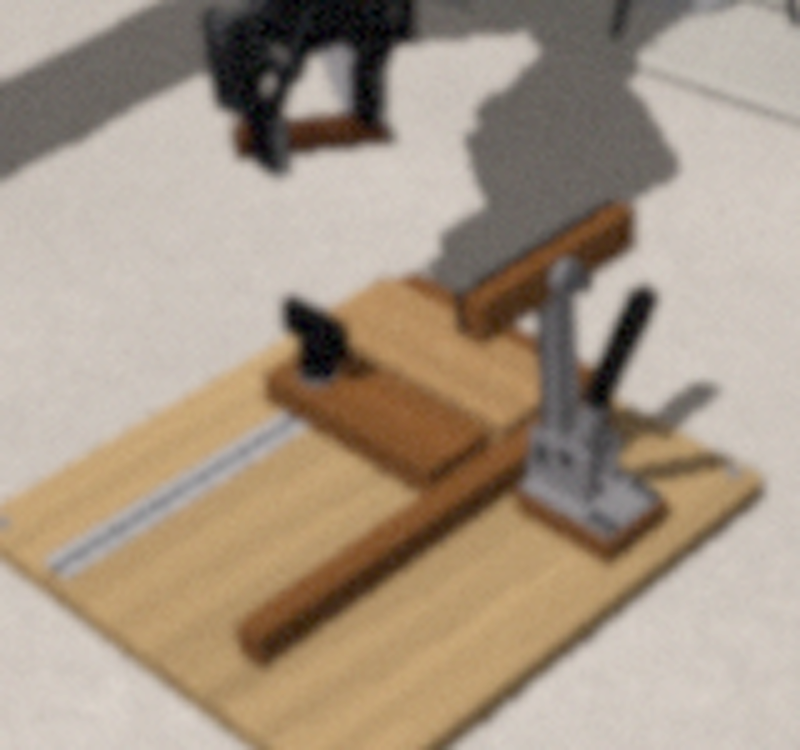

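send_rows:
  commands:
    - [0, 0, 0, -56, -62, 3, 0]
    - [0, 0, 0, -56, -62, 3, 0]
    - [0, 0, 0, -56, -62, 3, 0]
    - [0, 0, 0, -55.5, -62, 50, 0]
    - [0, 0, 0, -55.5, -62, 75, 0]
    - [0, 0, 0, -55.5, -62, 75, 0]
    - [0, 0, 0, -55.5, -62, 75, 1]
    - [0, 0, 0, -55.5, -62, 75, 1]
    - [0, 0, 0, -55.5, -62, 75, 1]
    - [0, 0, 0, -55.5, -62, 75, 1]

```text
time_s: 38.3
eef_pos: [0.4233, 0.0304, 0.054]
tcp_rot: [[-0.995, 0.096, 0.0], [0.096, 0.995, 0.0], [-0.0, 0.0, -1.0]]
contact_force: [-1.8, 1.7, 7.9]
gripper_width: 0.217
```

```bash
python3 - <<'E'
from go import *
s=st();print(s['ft_torque'])
E
```

```text
t 38.3 pos [0.4233 0.0304 0.054 ] jig [-87.8  27.9  54. ] psi-jig -0.0 F [-1.8  1.7  7.9] w 0.217 q6 -1.67
[0.35105395 0.29336941 0.05071059]
```

send_rows:
  commands:
    - [0, 0, 0, 0, 0, 0, 0]
    - [0, 0, 0, 0, 0, 0, 0]
    - [0, 0, 0, -6, 0, 0, 0]
    - [0, 0, 0, -6, 0, 0, 0]
    - [0, 0, 0, -6, 0, 0, 1]
    - [0, 0, 0, -6, 0, 0, 1]
    - [0, 0, 0, -6, 0, 0, 1]
    - [0, 0, 0, -6, 0, 0, 1]
    - [0, 0, 0, -6, 2, 0, 1]
    - [0, 0, 0, -6, 3, 0, 1]
    - [0, 0, 0, -6, 4, 0, 1]

```text
time_s: 39.67
eef_pos: [0.43, 0.0329, 0.0534]
tcp_rot: [[-0.995, 0.095, -0.0], [0.095, 0.995, -0.001], [-0.0, -0.001, -1.0]]
contact_force: [-1.8, -8.6, 6.0]
gripper_width: 0.216
```

```bash
python3 - <<'E'
from go import *
s=st();print(s['ft_torque'])
E
```

```text
t 39.67 pos [0.43   0.0329 0.0534] jig [-81.3  31.   53.4] psi-jig 0.0 F [-1.8 -8.6  6. ] w 0.216 q6 -1.66
[-1.51110265  0.32043235 -0.04900765]
```

send_rows:
  commands:
    - [0, 0, 0, 0, 2, 0, 1]
    - [0, 0, 0, 0, 4, 0, 1]
    - [0, 0, 0, 0, 4, 0, 1]

```text
time_s: 40.05
eef_pos: [0.4301, 0.0334, 0.0534]
tcp_rot: [[-0.996, 0.09, -0.001], [0.09, 0.996, -0.006], [0.001, -0.006, -1.0]]
contact_force: [-6.3, -28.3, 5.5]
gripper_width: 0.216
```

```bash
python3 - <<'E'
from go import *
s=st();print(s['ft_torque'])
E
```

```text
t 40.05 pos [0.4301 0.0334 0.0534] jig [-81.3  31.5  53.4] psi-jig 0.3 F [ -6.3 -28.3   5.5] w 0.216 q6 -1.65
[-4.7335664   1.00509535  0.03322007]
```

send_rows:
  commands:
    - [0, 0, 0.8, 0, -1, 0, 1]
    - [0, 0, 1.6, 0, -1, 0, 1]
    - [0, 0, 2.4, 0, -1, 0, 1]
    - [0, 0, 3.2, 0, -1, 0, 1]
    - [0, 0, 4.0, 0, -1, 0, 1]

```text
time_s: 40.67
eef_pos: [0.4297, 0.0324, 0.0534]
tcp_rot: [[-0.702, 0.712, -0.002], [0.712, 0.702, -0.006], [-0.002, -0.005, -1.0]]
contact_force: [-6.9, -27.5, 6.6]
gripper_width: 0.216
```

```bash
python3 - <<'E'
from go import *
s=st();print(s['ft_torque'])
E
```

```text
t 40.67 pos [0.4297 0.0324 0.0534] jig [-81.6  30.5  53.4] psi-jig -39.9 F [ -6.9 -27.5   6.6] w 0.216 q6 -0.95
[-4.93446414  1.08619201  0.086335  ]
```

send_rows:
  commands:
    - [0, 0, 0.8, 0, 0, 0, 1]
    - [0, 0, 1.6, 0, 0, 0, 1]
    - [0, 0, 2.4, 0, 0, 0, 1]
    - [0, 0, 3.2, 0, 0, 0, 1]
    - [0, 0, 3.7, 0, 0, 0, 1]
    - [0, 0, 3.9, 0, 0, 0, 1]
    - [0, 0, 3.9, 0, 0, 0, 1]

```text
time_s: 41.55
eef_pos: [0.4287, 0.0319, 0.0534]
tcp_rot: [[-0.105, 0.994, -0.004], [0.994, 0.105, -0.007], [-0.006, -0.005, -1.0]]
contact_force: [-8.3, -30.4, 7.5]
gripper_width: 0.216
```

```bash
python3 - <<'E'
from go import *
s=st();print(s['ft_torque'])
E
```

```text
t 41.55 pos [0.4287 0.0319 0.0534] jig [-82.6  29.9  53.4] psi-jig -78.5 F [ -8.3 -30.4   7.5] w 0.216 q6 -0.27
[-5.29036471  1.34058478  0.67859117]
```

send_rows:
  commands:
    - [0, 0, 0.3, 0, 0, 0, 1]
    - [0, 0, 0.5, 0, 0, 0, 1]
    - [0, 0, 0.5, 0, 0, 0, 1]

```text
time_s: 41.92
eef_pos: [0.4284, 0.0351, 0.0534]
tcp_rot: [[-0.01, 1.0, -0.004], [1.0, 0.01, -0.002], [-0.002, -0.004, -1.0]]
contact_force: [-6.0, -12.7, 7.8]
gripper_width: 0.219
```

```bash
python3 - <<'E'
from go import *
s=st();print(s['ft_torque'])
E
```

```text
t 41.92 pos [0.4284 0.0351 0.0534] jig [-83.2  33.   53.4] psi-jig -83.9 F [ -6.  -12.7   7.8] w 0.219 q6 -0.18
[-1.80997222  0.68285142 -0.09315844]
```

send_rows:
  commands:
    - [0, 0, 0, 0, 0, 0, -0.5]
    - [0, 0, 0, 0, 0, 0, -0.5]
    - [0, 0, 0, 0, 0, 0, -0.5]
    - [0, 0, 0, 0, 0, -130, -0.5]
    - [0, 0, 0, 0, 0, -130, -0.5]
    - [0, 0, 0, 0, 0, -130, -0.5]
    - [0, 0, 0, 0, 0, -130, -0.5]

```text
time_s: 42.8
eef_pos: [0.4302, 0.0368, 0.1834]
tcp_rot: [[-0.009, 1.0, 0.001], [1.0, 0.009, -0.0], [-0.0, 0.001, -1.0]]
contact_force: [0.0, -0.7, -0.5]
gripper_width: 0.749
```

```bash
python3 - <<'E'
from go import *
from ov import *
s=st()
p=cap('scene')
overlay(p,q,[],'g1.png',(220,380,110,260),5)
p=cap('top')
overlay(p,q,[],'g1t.png',(250,390,140,275),5)
E
```

```text
t 42.8 pos [0.4302 0.0368 0.1834] jig [-81.6  34.9 183.4] psi-jig -84.0 F [ 0.  -0.7 -0.5] w 0.749 q6 -0.18
```

View pics/g1.png

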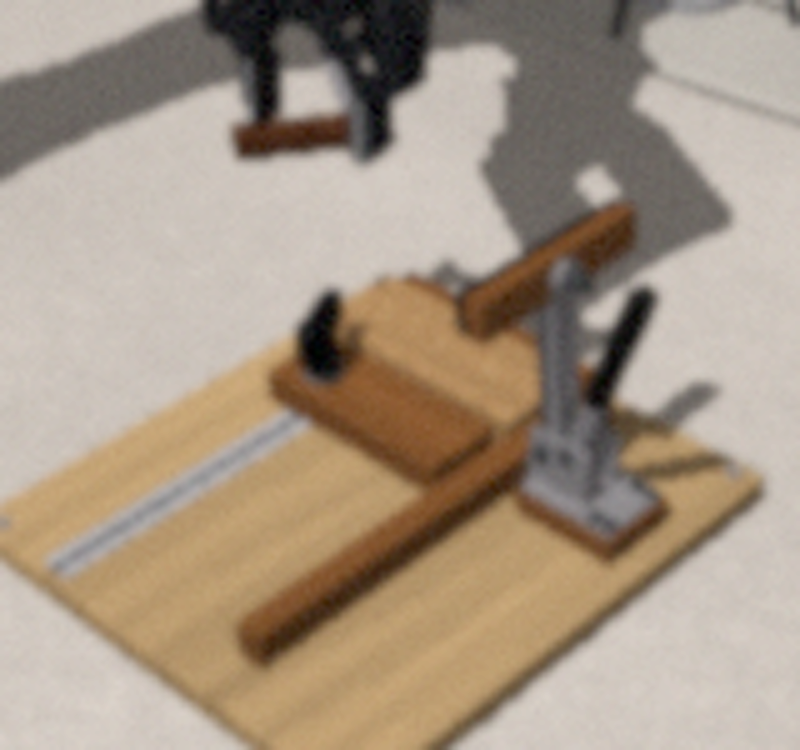

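View pics/g1t.png

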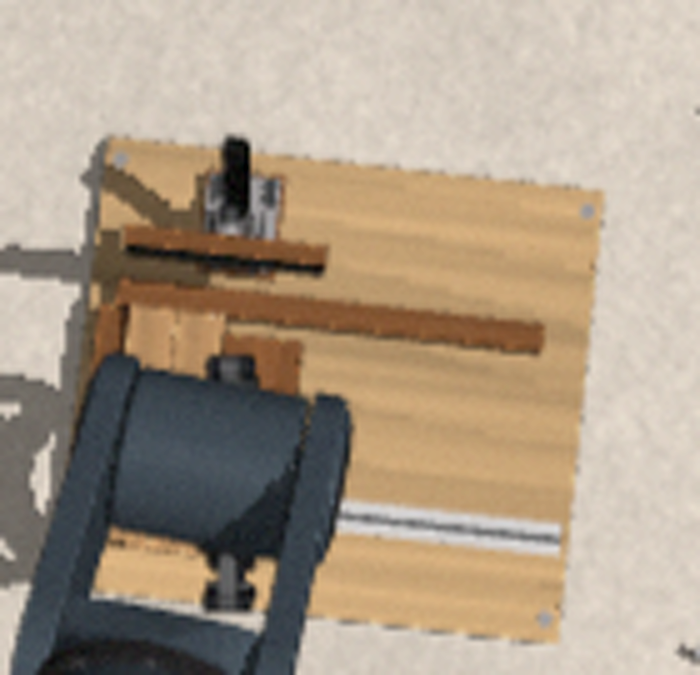

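```bash
python3 - <<'E'
from go import *
print(jr([-.081,.030,.054],np.radians(-68)))
E
```

```text
[ -1.6   -5.04   1.45 128.04]
```

send_rows:
  commands:
    - [0, 0, -1.6, -5, 1.5, 0, 0]
    - [0, 0, -1.6, -5, 1.5, 0, 0]
    - [0, 0, -1.6, -5, 1.5, 100, 0]
    - [0, 0, -1.6, -5, 1.5, 129, 0]
    - [0, 0, -1.6, -5, 1.5, 129, 0]
    - [0, 0, -1.6, -5, 1.5, 129, 0]
    - [0, 0, -1.6, -5, 1.5, 129, 1]
    - [0, 0, -1.6, -5, 1.5, 129, 1]
    - [0, 0, -1.6, -5, 1.5, 129, 1]
    - [0, 0, -1.6, -5, 1.5, 129, 1]

```text
time_s: 44.15
eef_pos: [0.4291, 0.031, 0.0571]
tcp_rot: [[-0.286, 0.958, -0.003], [0.958, 0.286, -0.001], [-0.0, -0.003, -1.0]]
contact_force: [-6.9, -7.4, 2.0]
gripper_width: 0.203
```

```bash
python3 - <<'E'
from go import *
s=st();print(s['ft_torque'])
E
```

```text
t 44.15 pos [0.4291 0.031  0.0571] jig [-82.1  29.1  57.1] psi-jig -67.9 F [-6.9 -7.4  2. ] w 0.203 q6 -0.47
[-1.22466819  1.19528045  0.08317326]
```

send_rows:
  commands:
    - [0, 0, 0.4, 0, 0, 0, 1]
    - [0, 0, 0.8, 0, 0, 0, 1]
    - [0, 0, 0.8, 0, 0, 0, 1]

```text
time_s: 44.52
eef_pos: [0.4288, 0.031, 0.0571]
tcp_rot: [[-0.152, 0.988, -0.003], [0.988, 0.152, -0.002], [-0.001, -0.004, -1.0]]
contact_force: [-6.9, -7.3, 2.2]
gripper_width: 0.205
```

```bash
python3 - <<'E'
from go import *
s=st();print(s['ft_torque'])
E
```

```text
t 44.52 pos [0.4288 0.031  0.0571] jig [-82.4  29.   57.1] psi-jig -75.8 F [-6.9 -7.3  2.2] w 0.205 q6 -0.34
[-1.27276377  1.30327035  0.40246174]
```

send_rows:
  commands:
    - [0, 0, 0.2, 0, 0, 0, 1]
    - [0, 0, 0.4, 0, 0, 0, 1]
    - [0, 0, 0.4, 0, 0, 0, 1]

```text
time_s: 44.9
eef_pos: [0.4287, 0.0309, 0.0571]
tcp_rot: [[-0.085, 0.996, -0.004], [0.996, 0.085, -0.002], [-0.002, -0.004, -1.0]]
contact_force: [-7.6, -7.2, 2.6]
gripper_width: 0.204
```

```bash
python3 - <<'E'
from go import *
s=st();print(s['ft_torque'])
E
```

```text
t 44.9 pos [0.4287 0.0309 0.0571] jig [-82.5  28.9  57.1] psi-jig -79.6 F [-7.6 -7.2  2.6] w 0.204 q6 -0.27
[-1.25246966  1.32472976  0.84138604]
```

send_rows:
  commands:
    - [0, 0, 0, 0, 0, 0, -0.3]
    - [0, 0, 0, 0, 0, 0, -0.3]
    - [0, 0, 0, 0, 0, 0, -0.3]
    - [0, 0, 0, 0, 0, -190, -0.5]
    - [0, 0, 0, 0, 0, -190, -0.5]
    - [0, 0, 0, 0, 0, -190, -0.5]
    - [0, 0, 0, 0, 0, -190, -0.5]
    - [0, 0, 0, 0, 0, -190, -0.5]

```text
time_s: 45.9
eef_pos: [0.4315, 0.0318, 0.2444]
tcp_rot: [[-0.078, 0.997, 0.001], [0.997, 0.078, -0.0], [-0.0, 0.001, -1.0]]
contact_force: [-0.9, -0.4, 0.6]
gripper_width: 0.75
```

```bash
python3 - <<'E'
from go import *
s=st();print(jr([.115,.059,.245]),jr([.115,.059,.126]))
E
```

```text
t 45.9 pos [0.4315 0.0318 0.2444] jig [-79.7  30.  244.4] psi-jig -80.0 F [-0.9 -0.4  0.6] w 0.75 q6 -0.26
[ -8.    -5.25 196.82  -0.48] [ -8.    -5.24 196.75 118.52]
```

send_rows:
  commands:
    - [0, 0, -8, -5, 197, -5, -0.5]
    - [0, 0, -8, -5, 197, -5, -0.5]
    - [0, 0, -8, -5, 197, -5, -0.5]
    - [0, 0, -8, -5, 197, -5, -0.5]
    - [0, 0, -8, -5, 197, -5, -0.5]
    - [0, 0, -8, -5, 197, -5, -0.5]
    - [0, 0, -8, -5, 197, -5, -0.5]
    - [0, 0, -8, -5, 197, -5, -0.5]
    - [0, 0, -8, -5, 197, -5, -0.5]
    - [0, 0, -8, -5, 197, -5, -0.5]

```text
time_s: 47.15
eef_pos: [0.628, 0.042, 0.2475]
tcp_rot: [[-0.995, 0.097, -0.003], [0.097, 0.995, 0.0], [0.003, 0.0, -1.0]]
contact_force: [-0.0, -1.1, -0.3]
gripper_width: 0.749
```

```bash
python3 - <<'E'
from go import *
from ov import *
s=st();print(jr([.115,.059,.126]))
p=cap('scene')
overlay(p,q,[],'g2.png',(260,400,90,230),5)
p=cap('top')
overlay(p,q,[],'g2t.png',(250,390,140,275),5)
E
```

```text
t 47.15 pos [0.628  0.042  0.2475] jig [114.8  59.1 247.5] psi-jig -0.1 F [-0.  -1.1 -0.3] w 0.749 q6 -1.58
[-1.000e-02 -5.400e-01 -9.000e-02  1.215e+02]
```

View pics/g2.png

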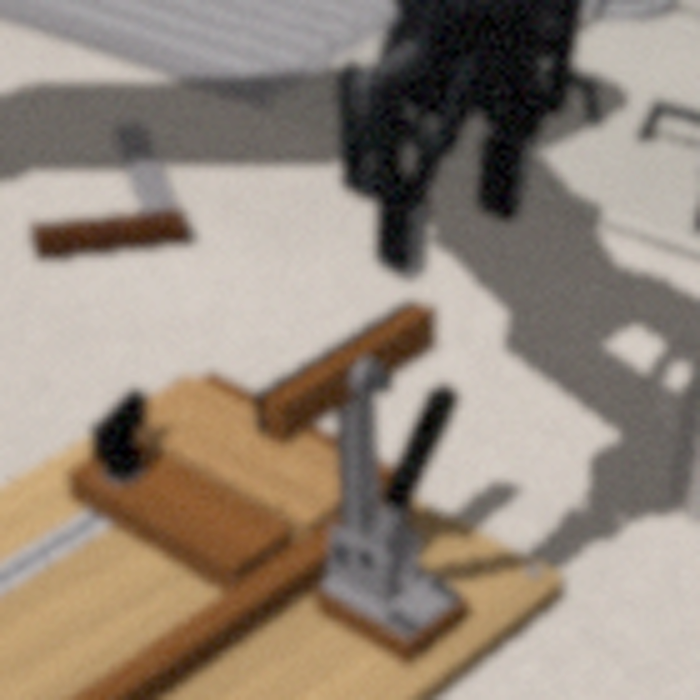

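View pics/g2t.png

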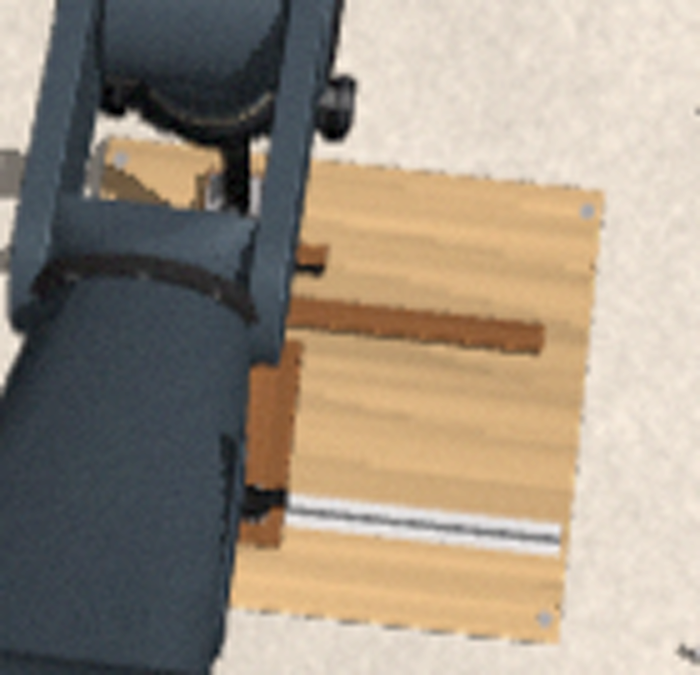

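```bash
python3 - <<'E'
from go import *
p=cap('scene')
for x,z in((.11,.145),(.12,.145),(.127,.183),(.12,.18),(.115,.18)):
    print(x,z,np.round((w2px(p,jig2w(q,[x,.058,z]))+.5-[260,90])*5))
E
```

```text
0.11 0.145 [429. 434.]
0.12 0.145 [445. 442.]
0.127 0.183 [462. 382.]
0.12 0.18 [449. 382.]
0.115 0.18 [441. 378.]
```

send_rows:
  commands:
    - [0, 0, 0, 6, 0, 60, -0.5]
    - [0, 0, 0, 6, 0, 121, -0.5]
    - [0, 0, 0, 6, 0, 121, -0.5]
    - [0, 0, 0, 6, 0, 121, -0.5]
    - [0, 0, 0, 6, 0, 121, 1]
    - [0, 0, 0, 6, 0, 121, 1]
    - [0, 0, 0, 6, 0, 121, 1]
    - [0, 0, 0, 6, 0, 121, 1]
    - [0, 0, 0, 6, 0, 121, 1]

```text
time_s: 48.42
eef_pos: [0.6238, 0.0424, 0.1301]
tcp_rot: [[-0.995, 0.096, 0.003], [0.096, 0.995, -0.0], [-0.003, -0.0, -1.0]]
contact_force: [-1.4, 0.3, 7.8]
gripper_width: 0.176
```

```bash
python3 - <<'E'
from go import *
from ov import *
s=st();print(s['ft_torque'])
p=cap('scene')
overlay(p,q,[],'g3.png',(260,400,90,230),5)
E
```

```text
t 48.42 pos [0.6238 0.0424 0.1301] jig [110.6  59.  130.1] psi-jig -0.0 F [-1.4  0.3  7.8] w 0.176 q6 -1.59
[-0.06170745  0.12641465  0.01023582]
```

View pics/g3.png

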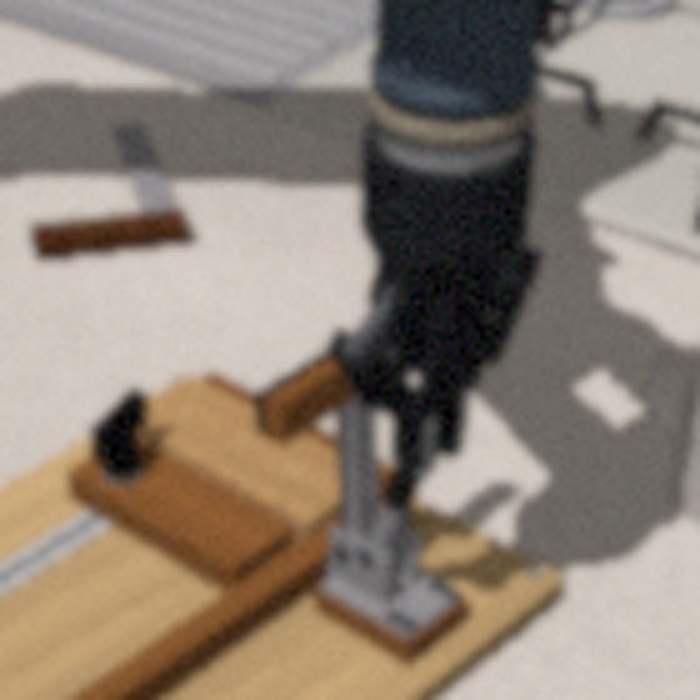

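send_rows:
  commands:
    - [0, 0, 0, -10, 0, 3.2, 1]
    - [0, 0, 0, -19.6, 0, 7.6, 1]
    - [0, 0, 0, -28.6, 0, 13, 1]
    - [0, 0, 0, -36.8, 0, 19.6, 1]
    - [0, 0, 0, -44, 0, 27, 1]
    - [0, 0, 0, -50.6, 0, 35.4, 1]

```text
time_s: 49.22
eef_pos: [0.6725, 0.0378, 0.0947]
tcp_rot: [[-0.995, 0.096, -0.002], [0.096, 0.995, -0.0], [0.002, -0.0, -1.0]]
contact_force: [-2.9, -0.2, 8.8]
gripper_width: 0.183
```

```bash
python3 - <<'E'
from go import *
from ov import *
s=st()
p=cap('scene')
overlay(p,q,[],'g4.png',(240,400,90,240),5)
E
```

```text
t 49.23 pos [0.6725 0.0378 0.0947] jig [159.5  59.1  94.7] psi-jig 0.0 F [-2.9 -0.2  8.8] w 0.183 q6 -1.58
```

View pics/g4.png

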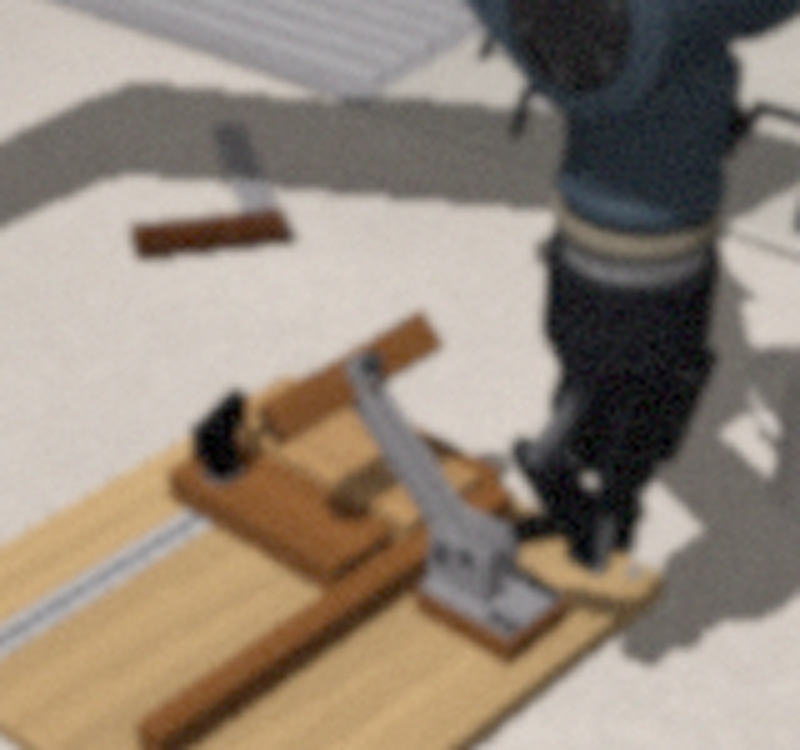

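send_rows:
  commands:
    - [0, 0, 0, -5.4, 0, 9, 1]
    - [0, 0, 0, -9.7, 0, 18.6, 1]
    - [0, 0, 0, -12.8, 0, 28.6, 1]
    - [0, 0, 0, -14.7, 0, 38.9, 1]
    - [0, 0, 0, -15.3, 0, 47.7, 1]
    - [0, 0, 0, -15.3, 0, 49, 1]
    - [0, 0, 0, -15.3, 0, 49, 1]

```text
time_s: 50.15
eef_pos: [0.6895, 0.0362, 0.0454]
tcp_rot: [[-0.995, 0.096, 0.002], [0.096, 0.995, -0.0], [-0.002, 0.0, -1.0]]
contact_force: [1.0, 0.2, 3.9]
gripper_width: 0.179
```

```bash
python3 - <<'E'
from go import *
from ov import *
s=st()
p=cap('scene')
overlay(p,q,[],'g5.png',(240,400,90,240),5)
E
```

```text
t 50.15 pos [0.6895 0.0362 0.0454] jig [176.6  59.1  45.4] psi-jig -0.0 F [1.  0.2 3.9] w 0.179 q6 -1.58
```

View pics/g5.png

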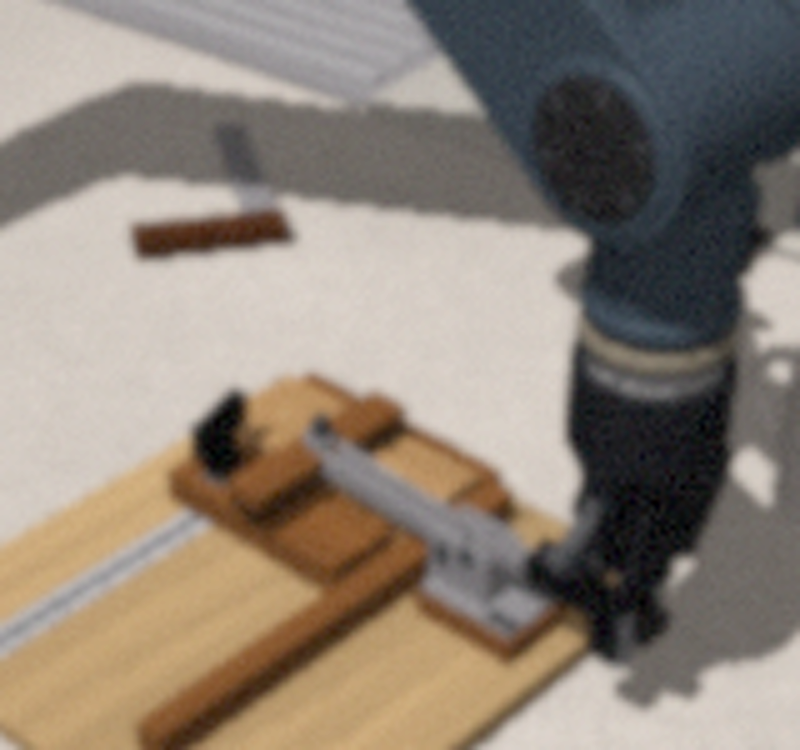

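send_rows:
  commands:
    - [0, 0, 0, 0, 0, 4, 1]
    - [0, 0, 0, 0, 0, 7, 1]
    - [0, 0, 0, 0, 0, 7, 1]

```text
time_s: 50.58
eef_pos: [0.6895, 0.0362, 0.0411]
tcp_rot: [[-0.995, 0.096, 0.003], [0.096, 0.995, -0.0], [-0.003, -0.0, -1.0]]
contact_force: [-2.9, -0.1, 17.2]
gripper_width: 0.181
```

```bash
python3 - <<'E'
from go import *
st()
E
```

```text
t 50.58 pos [0.6895 0.0362 0.0411] jig [176.6  59.2  41.1] psi-jig -0.0 F [-2.9 -0.1 17.2] w 0.181 q6 -1.58
```

send_rows:
  commands:
    - [0, 0, 0, 0, 0, 0, 0]
    - [0, 0, 0, 0, 0, 0, 0]
    - [0, 0, 0, 0, 0, 0, 0]
    - [0, 0, 0, 0, 0, -65, 0]
    - [0, 0, 0, 0, 0, -65, 1]
    - [0, 0, 0, 0, 0, -65, 1]
    - [0, 0, 0, 0, 0, -65, 1]
    - [0, 0, 0, 0, 0, -65, 1]
    - [0, 0, 0, -10, 0, -45, 1]
    - [0, 0, 0, -10, 0, -38, 1]
    - [0, 0, 0, -10, 0, -33, 1]
    - [0, 0, 0, -10, 0, -33, 1]

```text
time_s: 52.08
eef_pos: [0.6992, 0.035, 0.075]
tcp_rot: [[-0.995, 0.096, 0.002], [0.096, 0.995, -0.001], [-0.002, -0.001, -1.0]]
contact_force: [-7.9, 0.1, 27.3]
gripper_width: -0.001
```

```bash
python3 - <<'E'
from go import *
st()
E
```

```text
t 52.08 pos [0.6992 0.035  0.075 ] jig [186.4  58.9  75. ] psi-jig 0.0 F [-7.9  0.1 27.3] w -0.001 q6 -1.58
```

send_rows:
  commands:
    - [0, 0, 0, 0, 0, -100, 1]
    - [0, 0, 0, 0, 0, -150, 1]
    - [0, 0, 0, 0, 0, -150, 1]
    - [0, 0, 0, 0, 0, -150, 1]
    - [0, 0, 0, 0, 180, -150, 0]
    - [0, 0, 0, 0, 250, -150, 0]
    - [0, 0, 0, 0, 300, -150, 0]
    - [0, 0, 0, 0, 300, -150, 0]
    - [0, 0, 0, 0, 300, -150, 0]
    - [0, 0, 0, 0, 300, -150, 0]

```text
time_s: 53.32
eef_pos: [0.7248, 0.3385, 0.2147]
tcp_rot: [[-0.996, 0.09, -0.006], [0.09, 0.996, -0.001], [0.006, -0.001, -1.0]]
contact_force: [0.6, 0.3, -0.9]
gripper_width: 0.5
```

```bash
python3 - <<'E'
from go import *
from ov import *
s=st()
p=cap('scene')
overlay(p,q,[],'h1.png',(210,430,110,260),3)
p=cap('top')
overlay(p,q,[(box(-.115,.035,.09,.12,.048),(0,255,0)),(box(-.115,.035,.06,.09,.048),(0,255,0))],'h1t.png',(200,380,120,275),4)
E
```

```text
t 53.33 pos [0.7248 0.3385 0.2147] jig [182.7 363.4 214.7] psi-jig 0.3 F [ 0.6  0.3 -0.9] w 0.5 q6 -1.18
```

View pics/h1.png

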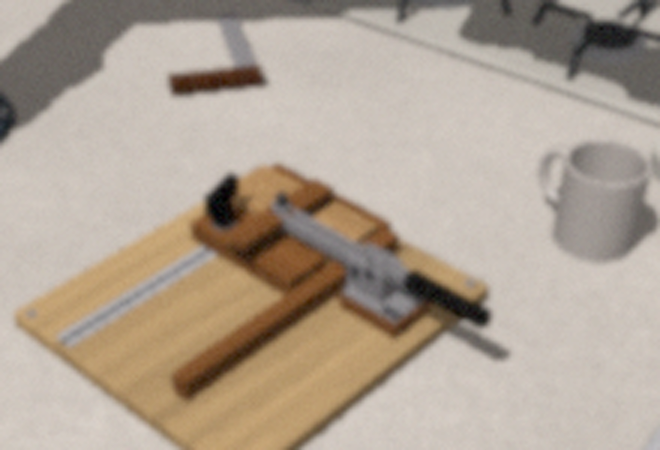

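View pics/h1t.png

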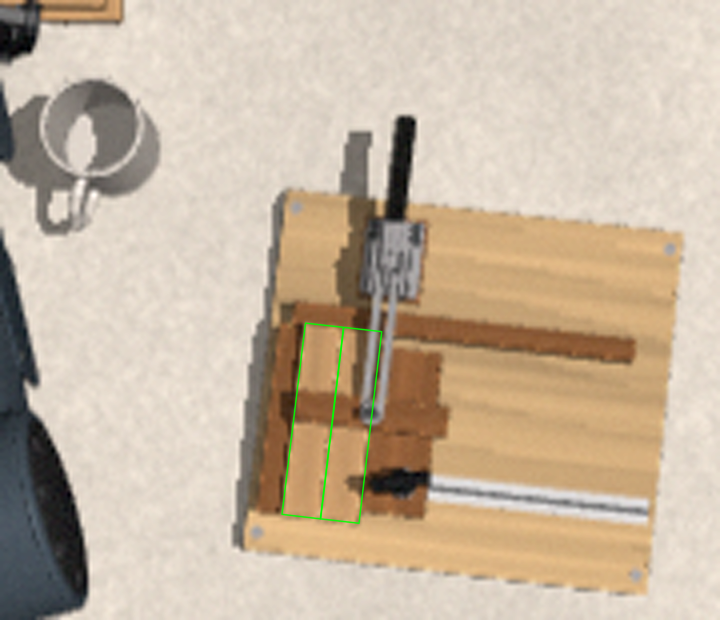

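```bash
python3 - <<'E'
from go import *
s=st();print(robot.finish_job())
E
```

```text
t 53.42 pos [0.7258 0.3338 0.2158] jig [184.2 358.8 215.8] psi-jig 0.1 F [ 0.1 -0.8 -0.5] w 0.5 q6 -1.18
the job is handed in; nothing more can be done
None
```

The job is done and handed in, about 53 s into the 210 s allowed. There were two battens in the scene, and both are now held in the jig.

I opened the clamp to its end stop and slackened the knob fully. Each batten was then laid flat on the bed against the end fence. I slid the stop up by its wing, tightened the knob and swung the clamp lever down last.

**Last checks**
- **End fence:** both battens were pushed at their near ends with up to about 16 N and did not move.
- **Side stop:** it was pressed against the battens with about 28 N before tightening.
- **Knob:** on the first tightening the fingers slipped on the wing after it reached its end stop. I gripped it again and it stopped at about 0.84 N m of twist.
- **Clamp lever:** pressed down with about 27 N, the top of the grip sat at 75 mm, which matches fully shut.
- **Final pictures:** they show the battens side by side between the fence and the stop, the crossbar down on them, and the mug upright. The arm was clear of everything.

**What disagreed**
- **Jig position:** the two cameras and the fitted jig position differed by a few millimetres, so I relied on touch for the final fits.
- **Clamp opening:** the first pull left the lever at about 1.1 rad, so I pushed it on to its stop.
- **Knob wing:** it read about 18 mm wide in the grip instead of 12 mm, and I found no cause; it still turned as it should.

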